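# Unscrew the bowl of an air filter and stand it in the tray

### The job

The air filter is clamped upside down in the small vise so that its element can be changed: unscrew the clear bowl from it, lift it straight off over the element and stand it mouth down in the free end of the blue tray. Grip and turn it with a light hand and let it rise as the thread lets it, without forcing the thread, touching the element hard, tipping or dropping the bowl, and leave the other things where they are.

Things in the scene. Friction and masses are not known exactly. Their poses are not given: they have to be found in the camera images.
- bowl_mid (a point): Filter bowl, standing mouth down on the filter head: clear round body 46 mm across, black collar 52 mm across over its lowest 15 mm, drain plug 13 mm across on top; 77 mm tall in all. Point on its axis 38.5 mm above the mouth; z up along the axis. Weight 0.13 to 0.21 kg. Grip the clear body, 20 to 60 mm above the mouth; a closing force of 20 N is enough.
- neck_base (a point): Fixed filter head in a vise (205 x 88 mm, all below the flange): point on the neck's axis at the flange (57 mm across, 84 mm above the bench) on which the bowl's mouth rests; z up. Neck 29 mm across, 27 mm tall, coarse right-hand thread: turned counter-clockwise seen from above the bowl rises; free after 1.1 to 1.4 turns, 1.5 to 2 mm end play. Lead not given: feel it, keep under 25 N.
- tray_floor (a point): Blue fixed tray, outside 240 x 330 mm, walls 61 mm high and 10 mm thick; point at the middle of the inner floor (3 mm above the bench), x across its short side, y along its long side, z up. Two cylinders 67 x 66 mm and 180 mm tall stand fixed about 100 mm from its middle towards +y; its -y end is free.
- element: White filter element between black discs standing on the neck, fixed and fragile, 26 mm across, 33 mm tall with its nut, inside the bowl. Origin: centre of its underside, 27 mm above the flange.
- cylinder_9: Small pneumatic cylinder standing on the bench, 53 x 52 x 106 mm; origin at the centre of its underside.
- fitting: Push-in elbow fitting, black and blue on a brass hexagon, 24 x 15 x 30 mm, standing on the bench; origin at the centre of its underside.
- spanner: Open-end spanner lying on the bench, 191 x 36 x 6 mm, long side along its y; origin at the centre of its underside.

How it is judged:
By the outcome, as a careful person would: the job done as asked, in the order asked, and still so for the second after the job is handed in, with the robot touching nothing.
It also fails if it takes over 72 s, if anything falls off the work surface, if the arm or the gripper's body presses on something with over 40 N, if the wrist force passes 120 N, or if a joint passes its speed limit or range.

### The arm

A 6-joint arm with a two-finger parallel gripper is mounted at the origin on a cart in front of the work surface, level with it; the furniture and walls round the work are solid. World frame = base frame: x ahead of the robot, y to its left, z up, the work surface at z = 0. Lengths are in mm, angles in degrees, forces in N, time in s.
With the tool pointing down it reaches from about 350 to 850 mm from the base axis. Payload 8.1 kg.
Tool frame: the origin (TCP) lies on the mounting face of the last link; the fingertips stand 173 mm ahead of it and the grasp point (between the pads) lies 155 mm ahead of it; z points along the fingers, y is the direction in which the jaws open and shut (so a half turn about z gives the same grasp; the last joint's range is limited). The gripper opens to 85 mm and grips with 20 to 120 N. Pads are 22 mm wide; open, the fingers measure 114 mm over their backs; the gripper's body (76 mm by 85 mm) begins 54 mm behind the grasp point. The pads swing forward as they close: fully open they stand 13 mm farther back than shut.
Start: joints at [66.555, 7.471, 85.268, -0, 87.261, -4.893], TCP at [190.882, 568.833, 404.692] pointing down, gripper open.
Joint ranges: [-169.43, 169.43], [-51.17, 129.36], [1.28, 143.12], [-76.62, 256.62], [0, 156.53], [-152.29, 152.29]. Speed limits (degrees/s): [136.94, 136.94, 159.86, 180, 180, 180].

### API

Orientations are given as [roll, pitch, yaw] about the fixed x, y, z axes, in that order (R = Rz(yaw) Ry(pitch) Rx(roll)).
In Python, from bench import * gives the robot as it stands.
- The arm moves only by the tool arm_command, never from a script. Its argument "plan" is a list of rows, each an object of numbers: "jaw": the closure, from 0 (fully open) to 1 (shut); "dx", "dy", "dz": the shift along the tool's x, y, z in mm; "wx", "wy", "wz": the turn, a rotation vector about the tool's x, y, z in rad. A call has 1 to 12 rows; each row is the pose to reach, as a shift and turn from the pose commanded when the call began, along the tool's axes at that moment; what a row does not reach only later rows make up. A row lasts 1/10 s, in which the tool goes at most 50 mm and 8.59 degrees, less where a joint would pass 70% of its speed; a pose out of reach is approached as far as the arm can. A call with a gripper value outside its range is refused whole. The fingers move at their own pace and stop on an object; "squeeze" is the grip in N (left out, the last holds). Time passes only in rows, so rows that repeat a pose let the fingers close. It gives the time, the measured TCP pose, the force and the opening at its end, in the units of the state.
- sense(): the state, without advancing time (a new reading comes with each control period).
- snapshot(name): name is "side" or "top"; returns a dict with "pixels" (400x640x3 uint8, red, green, blue), "fx", "fy", "cx", "cy" (pixels), "extrinsics" (4x4, takes a point from camera to world coordinates). Camera axes: x right, y up, looking along -z (the intrinsics and any distortion apply to the point x, -y, -z); pixel columns grow to the right and rows downward; lengths in mm; the calibration is good to about 2 mm. A picture is of the moment at which its call begins. There is no depth.
- hand_in(): hands the job in, once; it reports no verdict.
Trained networks look in the newest picture that a camera, given by its name, has taken for a name from the list of things; names that differ only in an ending like _2 or _b are one class to them, and where a whole thing is asked for, a point or a joint stands for the part that bears it (a point fixed in the world has none). Each returns a list of dicts, best first, with "score" (0 to 1); they miss things now and then, are a little off and sometimes report something else, mostly with a low value. They report only what shows in the picture. A call takes as long as a camera call.
- recognise(camera, target): "box" ([left, top, width, height] in pixels, round what is visible of it).
- pinpoint(camera, target): "pixel" ([column, row] in pixels: a listed point, or the origin of a listed thing).
The state is a dict: "time": time; "joint_pos": joint angles; "qd": joint speeds; "joint_efforts": joint torques, N m; "tool_pos": TCP position; "tcp_rot": TCP orientation; "ft_force": force on the tool from outside, world axes, zero at the start; "wrist_torque": the same for the moment, N m; "finger_gap": finger opening in mm.
Only numpy, scipy, OpenCV 4.12 (cv2) and the standard library are available. Lean on these libraries where they do the work, as an engineer would, in place of code of your own. Each camera call takes 0.05 s, during which the arm holds its last target.

## Working session

There is one attempt and no reset: what is moved stays moved. The work goes in short steps, Python scripts to look and compute and a tool call to move; the robot and the scene stay as the last step left them, time stands still between calls to the robot, and variables do not carry over. Pictures are saved under pics/ and viewed, and the job is handed in when it is done.

Besides the shell and the picture viewer there is one more tool, called after "Request:" by a JSON object that holds its "op" and its "data". arm_command: Moves the arm, as the interface text tells. Its arguments: {"type":"object","properties":{"plan":{"type":"array"},"squeeze":{"type":"number"}},"required":["plan"]}

```bash
ls; mkdir -p pics
cat > h.py <<'E'
from bench import *
import numpy as np, cv2
def snap(c,name):
    s=snapshot(c); cv2.imwrite(f'pics/{name}.png',s['pixels'][:,:,::-1].copy()); return s
def ray(s,px):
    T=np.array(s['extrinsics']); d=np.array([(px[0]-s['cx'])/s['fx'],-(px[1]-s['cy'])/s['fy'],-1.0])
    return T[:3,3],T[:3,:3]@d
def atz(s,px,z):
    o,d=ray(s,px); return o+d*(z-o[2])/d[2]
def proj(s,p):
    T=np.array(s['extrinsics']); q=T[:3,:3].T@(np.array(p)-T[:3,3]); return np.array([s['cx']+s['fx']*q[0]/-q[2], s['cy']-s['fy']*q[1]/-q[2]])
def tri(s1,p1,s2,p2):
    o1,d1=ray(s1,p1);o2,d2=ray(s2,p2)
    A=np.stack([d1,-d2],1); t=np.linalg.lstsq(A,o2-o1,rcond=None)[0]
    a=o1+d1*t[0];b=o2+d2*t[1]; return (a+b)/2,np.linalg.norm(a-b)
E
python3 - <<'E'
from h import *
np.set_printoptions(precision=1,suppress=True)
S={c:snap(c,c+'0') for c in('side','top')}
for c in S: print(c,S[c].keys(),S[c]['fx'],S[c]['cx'],S[c]['cy'],np.array(S[c]['extrinsics']))
P={}
for t in ['bowl_mid','neck_base','tray_floor','element','cylinder_9','fitting','spanner']:
    for c in S:
        r=pinpoint(c,t); b=recognise(c,t) 
        print(t,c,[(np.round(x['pixel']),round(x['score'],2)) for x in r[:2]],[(np.round(x['box']),round(x['score'],2)) for x in b[:1]])
        if r: P[t,c]=r[0]['pixel']
    if (t,'side') in P and (t,'top') in P: print('  tri',*tri(S['side'],P[t,'side'],S['top'],P[t,'top']))
print(sense())
E
```

```text
pics
side dict_keys(['pixels', 'fx', 'fy', 'cx', 'cy', 'extrinsics']) 456.5630547056148 323.0739164757396 195.5688035351355 [[   1.     0.2   -0.2  289.7]
 [  -0.3    0.5   -0.8 -355.9]
 [  -0.     0.8    0.6  571.6]
 [   0.     0.     0.     1. ]]
top dict_keys(['pixels', 'fx', 'fy', 'cx', 'cy', 'extrinsics']) 370.7697741263853 319.6204386642167 195.3031294984521 [[ -0.    1.   -0.1 404.5]
 [ -1.   -0.   -0.  321.7]
 [ -0.    0.1   1.  938.7]
 [  0.    0.    0.    1. ]]
bowl_mid side [(array([336., 206.]), 0.86)] [(array([320., 189.,  32.,  41.]), 0.68)]
bowl_mid top [(array([365., 205.]), 0.83)] [(array([352., 194.,  26.,  29.]), 0.59)]
  tri [477.5 240.7 124.6] 6.702286584336245
neck_base side [(array([338., 226.]), 0.61), (array([304., 182.]), 0.32)] [(array([269., 214., 110.,  76.]), 0.68)]
neck_base top [(array([365., 207.]), 0.79)] [(array([344., 179.,  37.,  81.]), 0.79)]
  tri [479.4 238.2  83.4] 3.202511767420019
tray_floor side [(array([304., 178.]), 0.76)] [(array([243., 120., 132., 102.]), 0.91)]
tray_floor top [(array([247., 210.]), 0.74)] []
  tri [487.6 526.7   8.2] 1
[... 277 characters left out ...]
31.]), 0.58)] [(array([405., 225.,  10.,  14.]), 0.44)]
  tri [423.1 123.4  -1.6] 4.292385274402397
spanner side [(array([260., 296.]), 0.58)] [(array([240., 261.,  45.,  78.]), 0.85)]
spanner top [(array([380., 274.]), 0.55)] [(array([346., 263.,  74.,  22.]), 0.95)]
  tri [323.  197.6   1.7] 5.279376060243104
{'time': 1.5, 'joint_pos': array([66.6,  7.5, 85.3, -0. , 87.3, -4.9]), 'qd': array([ 0. ,  0.1,  0. , -0.1,  0.1, -0. ]), 'joint_efforts': array([  0. , -56.9, -50.1,  -0. ,   0. ,   0. ]), 'tool_pos': array([190.9, 568.8, 404.7]), 'tcp_rot': array([-180. ,    0. ,  161.4]), 'ft_force': array([ 0.5, -0. , -0.6]), 'wrist_torque': array([-0., -0.,  0.]), 'finger_gap': 85.6674788335767}
```

View images.

Run:
```python
import cv2
a=cv2.imread('pics/side0.png')[100:350,220:420];cv2.imwrite('pics/side0z.png',cv2.resize(a,None,fx=2.4*1,fy=2.4,interpolation=cv2.INTER_CUBIC))
a=cv2.imread('pics/top0.png')[110:310,200:450];cv2.imwrite('pics/top0z.png',cv2.resize(a,None,fx=3,fy=3,interpolation=cv2.INTER_CUBIC))
```

```text
(no output)
```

View pics/side0.png

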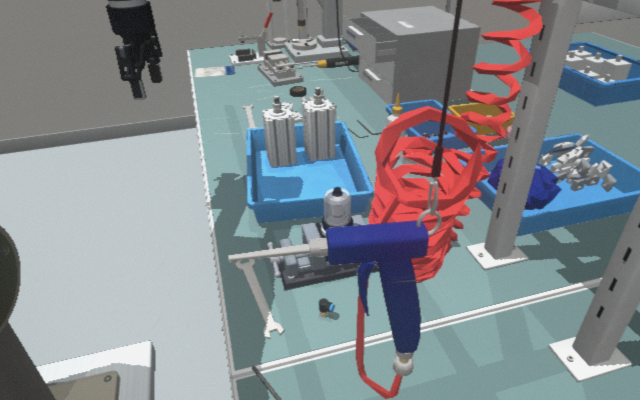

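View pics/top0.png

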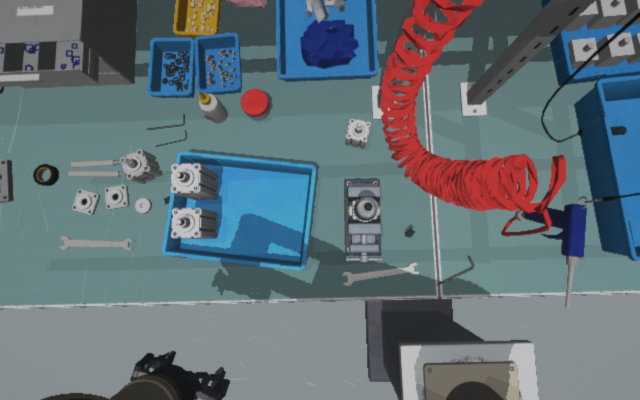

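```bash
sleep 0
```

```text
(no output)
```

View pics/side0z.png

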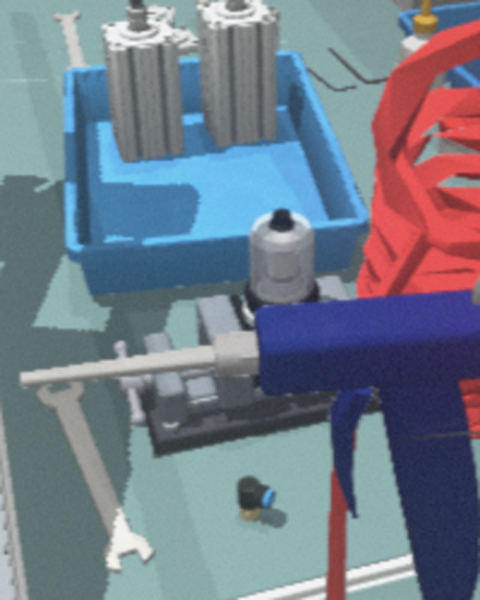

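View pics/top0z.png

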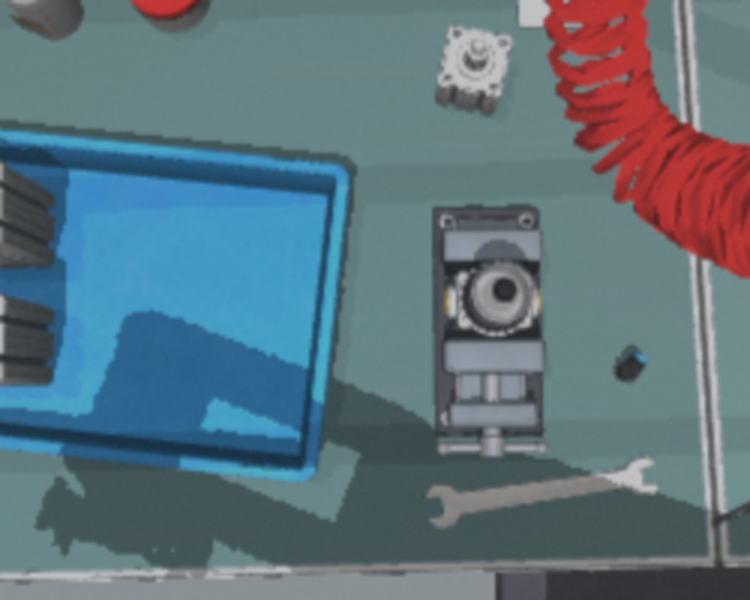

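Run:
```python
from h import *
np.set_printoptions(precision=1,suppress=True)
S={c:snap(c,c+'1') for c in('side','top')}
s,t=S['side'],S['top']
print('plug',tri(s,(337.8,189.5),t,(368.3,206)), atz(t,(368.3,206),160))
print('mid',atz(t,(365,205),122.5),atz(s,(336,206),122.5));print('neck',atz(t,(365,207),84),atz(s,(338,226),84))
print('tray',atz(t,(247,210),3),atz(s,(304,178),3))
# tray rim corners z=61 (top) from zoom
for q in [(350,165),(312,478)]:
    px=(200+q[0]/3,110+q[1]/3); print('rimcorner',atz(t,px,61))
for px in [(315,163),(303,268),(179,152),(165,257)]: print(px,atz(t,px,61))
print('gun',tri(s,(330,235),t,(575,207)))
for px in [(390,100),(405,140),(420,165),(430,10),(415,60),(445,195),(540,180)]:
    print(px,[(z,atz(t,px,z)[:2].round(),proj(s,atz(t,px,z)).round()) for z in (0,100,200,300,400,500,600,700)])
print(sense()['time'])
for c,f,(x0,y0) in(('side',6,(290,160)),('top',8,(330,170))):
    a=cv2.imread(f'pics/{c}1.png')[y0:y0+100,x0:x0+100];cv2.imwrite(f'pics/{c}1z.png',cv2.resize(a,(600,600),interpolation=cv2.INTER_CUBIC))
```

```text
plug (array([476.3, 237.4, 160.1]), np.float64(0.943715145294226)) [475.8 237.5 160. ]
mid [481.7 240.6 122.5] [475.7 244.3 122.5]
neck [480.7 236.9  84. ] [477.2 238.   84. ]
tray [489.3 528.5   3. ] [487.4 534.8   3. ]
rimcorner [587.8 346.5  61. ]
rimcorner [341.3 382.6  61. ]
(315, 163) [592.8 350.4  61. ]
(303, 268) [344.4 384.9  61. ]
(179, 152) [631.3 682.3  61. ]
(165, 257) [378.4 710.8  61. ]
gun (array([411.5, -68.5, 329.4]), np.float64(75.11344029346952))
(390, 100) [(0, array([768., 151.]), array([505., 261.])), (100, array([729., 169.]), array([491., 215.])), (200, array([690., 188.]), array([475., 163.])), (300, array([652., 206.]), array([456., 102.])), (400, array([613., 224.]), array([435.,  33.])), (500, array([574., 242.]), array([409., -49.])), (600, array([536., 260.]), array([ 380., -146.])), (700, array([497., 278.]), array([ 343., -264.]))]
(405, 140) [(0, array([659., 118.]), array([461., 286.])), (100, array([632., 140.]), array([448., 236.])), (200, array([605., 162.]), array([434., 180.])), (300, array([577., 183.]), array([417., 115.])), (400, array([550.
[... 1522 characters left out ...]
490.,  89.]), array([381., 222.])), (300, array([478., 120.]), array([367., 145.])), (400, array([467., 152.]), array([351.,  60.])), (500, array([455., 183.]), array([333., -37.])), (600, array([444., 215.]), array([ 313., -148.])), (700, array([432., 246.]), array([ 290., -276.]))]
(540, 180) [(0, array([ 543., -215.]), array([525., 525.])), (100, array([ 529., -158.]), array([500., 429.])), (200, array([ 514., -101.]), array([474., 326.])), (300, array([499., -43.]), array([446., 217.])), (400, array([484.,  14.]), array([416., 101.])), (500, array([469.,  71.]), array([384., -22.])), (600, array([455., 128.]), array([ 350., -154.])), (700, array([440., 185.]), array([ 314., -296.]))]
1.6
```

```bash
sleep 0
```

```text
(no output)
```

View pics/side1z.png

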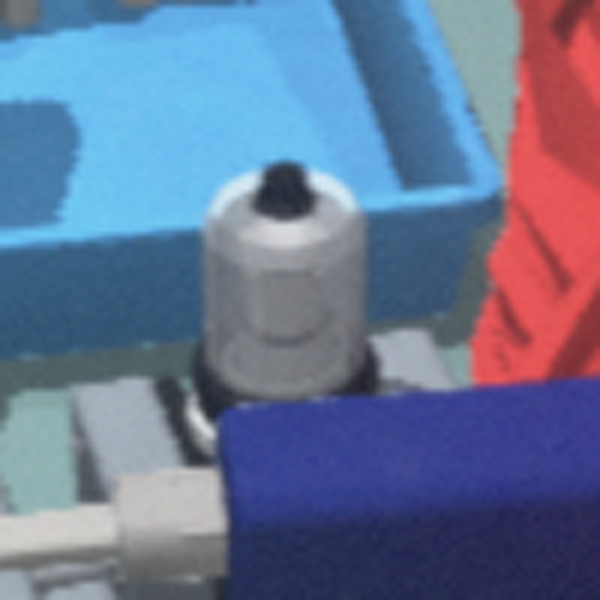

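View pics/top1z.png

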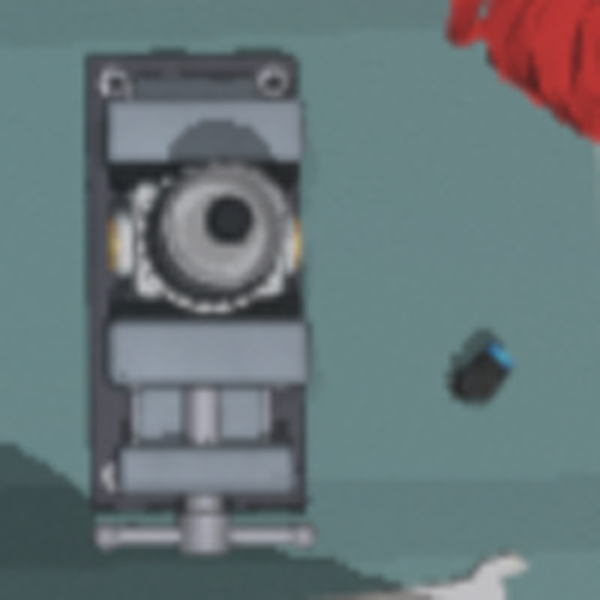

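Request:
{"op": "arm_command", "data": {"plan": [{"jaw": 0,"dx": -20,"dy": -12,"wz": 0.08},{"dx": -50,"dy": -30,"wz": 0.2},{"dx": -85,"dy": -50,"wz": 0.34},{"dx": -120,"dy": -71,"wz": 0.48},{"dx": -155,"dy": -91,"wz": 0.62},{"dx": -190,"dy": -112,"wz": 0.76},{"dx": -225,"dy": -132,"wz": 0.9},{"dx": -260,"dy": -153,"wz": 1.04},{"dx": -295,"dy": -174,"wz": 1.18},{"dx": -330,"dy": -194,"wz": 1.32},{"dx": -360,"dy": -212,"wz": 1.46},{"dx": -377.5,"dy": -222,"wz": 1.6}], "squeeze": 20}}

```text
invalid input
```

```bash
python3 -c "
from h import *
snap('side','side2');snap('top','top2');print(sense())"
```

```text
{'time': 1.7, 'joint_pos': array([ 6.65547298e+01,  7.47376279e+00,  8.52682606e+01,  8.80477051e-04,
        8.72649281e+01, -4.89298911e+00]), 'qd': array([-0.01850903, -0.0581242 ,  0.06893205,  0.07546069,  0.03747727,
        0.0570204 ]), 'joint_efforts': array([-6.97340020e-04, -5.69310987e+01, -5.00848782e+01, -4.24422087e-04,
        1.42280536e-03, -3.95729512e-05]), 'tool_pos': array([190.87512141, 568.82364943, 404.66070987]), 'tcp_rot': array([-1.79993149e+02, -1.46918910e-03,  1.61447677e+02]), 'ft_force': array([-0.53286561,  0.2274076 ,  0.2556068 ]), 'wrist_torque': array([ 0.03605999, -0.010042  ,  0.00702015]), 'finger_gap': 85.51014127118297}
```

View pics/side2.png

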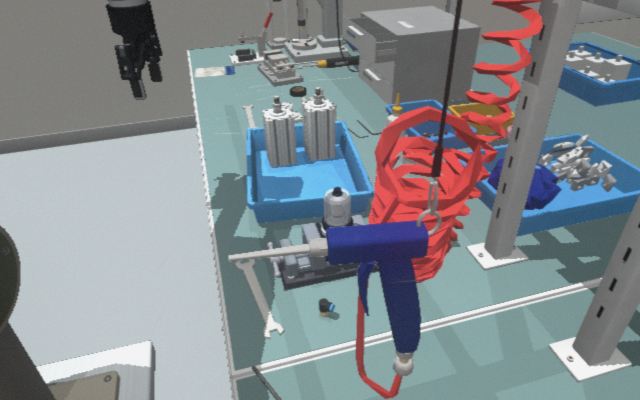

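View pics/top2.png

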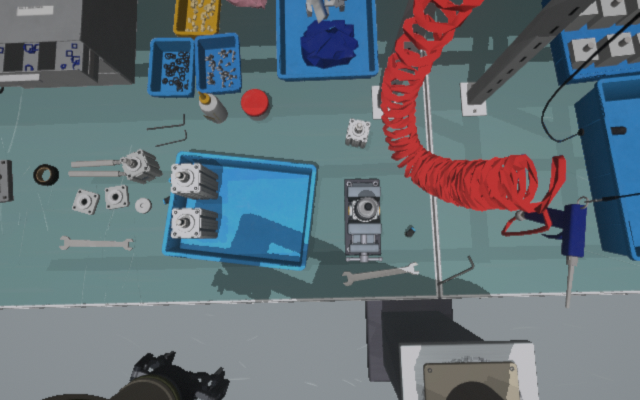

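Nothing moved: the call was refused, and the scene in both pictures is unchanged. I'll fill every field in each row.

Request:
{"op": "arm_command", "data": {"plan": [{"jaw": 0,"dx": -20,"dy": -12,"dz": 0,"wx": 0,"wy": 0,"wz": 0.08},{"jaw": 0,"dx": -50,"dy": -30,"dz": 0,"wx": 0,"wy": 0,"wz": 0.2},{"jaw": 0,"dx": -85,"dy": -50,"dz": 0,"wx": 0,"wy": 0,"wz": 0.34},{"jaw": 0,"dx": -120,"dy": -71,"dz": 0,"wx": 0,"wy": 0,"wz": 0.48},{"jaw": 0,"dx": -155,"dy": -91,"dz": 0,"wx": 0,"wy": 0,"wz": 0.62},{"jaw": 0,"dx": -190,"dy": -112,"dz": 0,"wx": 0,"wy": 0,"wz": 0.76},{"jaw": 0,"dx": -225,"dy": -132,"dz": 0,"wx": 0,"wy": 0,"wz": 0.9},{"jaw": 0,"dx": -260,"dy": -153,"dz": 0,"wx": 0,"wy": 0,"wz": 1.04},{"jaw": 0,"dx": -295,"dy": -174,"dz": 0,"wx": 0,"wy": 0,"wz": 1.18},{"jaw": 0,"dx": -330,"dy": -194,"dz": 0,"wx": 0,"wy": 0,"wz": 1.32},{"jaw": 0,"dx": -360,"dy": -212,"dz": 0,"wx": 0,"wy": 0,"wz": 1.46},{"jaw": 0,"dx": -377.5,"dy": -222,"dz": 0,"wx": 0,"wy": 0,"wz": 1.6}], "squeeze": 20}}

```text
time: 2.9
tool_pos: [479.5, 236.1, 404.8]
tcp_rot: [180.0, 0.0, 69.3]
ft_force: [0.3, 0.0, -0.4]
finger_gap: 85.3
```

```bash
python3 -c "
from h import *
snap('side','side3');snap('top','top3');print(sense())"
```

```text
{'time': 3.0, 'joint_pos': array([ 2.07376950e+01, -2.68323338e+00,  9.57070627e+01, -4.03838771e-02,
        8.69626562e+01,  4.13651199e+01]), 'qd': array([ 2.9308101 , -0.77679286,  0.77615221,  1.23647387,  0.48388627,
       -6.57904009]), 'joint_efforts': array([ -1.54711626, -47.24017382, -50.36104202,  -0.31135236,
        -0.12306268,   1.72151729]), 'tool_pos': array([479.58728072, 236.18453399, 404.68858553]), 'tcp_rot': array([1.79963207e+02, 2.13358168e-02, 6.93747033e+01]), 'ft_force': array([-0.47463262,  0.2149272 , -0.32008283]), 'wrist_torque': array([-0.0259285 ,  0.00327963, -0.00701867]), 'finger_gap': 85.68978454694738}
```

View pics/side3.png

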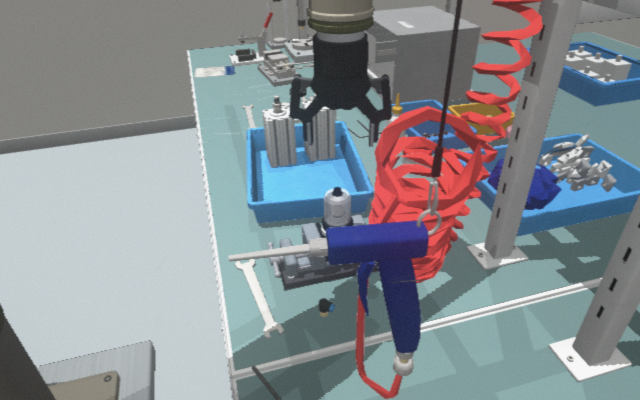

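View pics/top3.png

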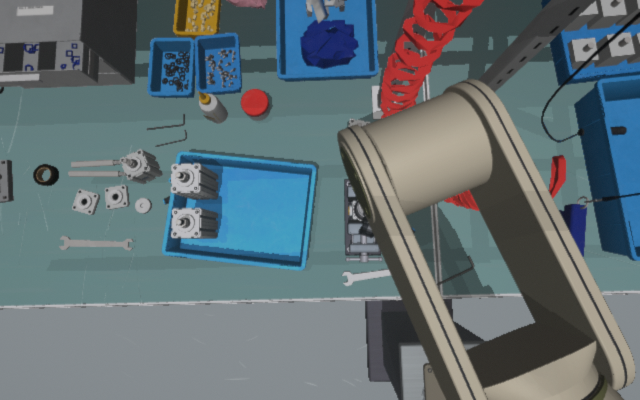

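The side view shows the gripper clear above the bowl (bowl at about 337,207). The hose loop starts at about column 375, off to the right. Next I'll turn back for maximum unscrewing travel and start down.

Request:
{"op": "arm_command", "data": {"plan": [{"jaw": 0,"dx": 0,"dy": 0,"dz": 2,"wx": 0,"wy": 0,"wz": 0.14},{"jaw": 0,"dx": 0,"dy": 0,"dz": 5,"wx": 0,"wy": 0,"wz": 0.28},{"jaw": 0,"dx": 0,"dy": 0,"dz": 10,"wx": 0,"wy": 0,"wz": 0.43},{"jaw": 0,"dx": 0,"dy": 0,"dz": 15,"wx": 0,"wy": 0,"wz": 0.58},{"jaw": 0,"dx": 0,"dy": 0,"dz": 20,"wx": 0,"wy": 0,"wz": 0.73},{"jaw": 0,"dx": 0,"dy": 0,"dz": 25,"wx": 0,"wy": 0,"wz": 0.88},{"jaw": 0,"dx": 0,"dy": 0,"dz": 30,"wx": 0,"wy": 0,"wz": 1.03},{"jaw": 0,"dx": 0,"dy": 0,"dz": 35,"wx": 0,"wy": 0,"wz": 1.18},{"jaw": 0,"dx": 0,"dy": 0,"dz": 40,"wx": 0,"wy": 0,"wz": 1.33},{"jaw": 0,"dx": 0,"dy": 0,"dz": 45,"wx": 0,"wy": 0,"wz": 1.48},{"jaw": 0,"dx": 0,"dy": 0,"dz": 50,"wx": 0,"wy": 0,"wz": 1.63},{"jaw": 0,"dx": 0,"dy": 0,"dz": 55,"wx": 0,"wy": 0,"wz": 1.74}]}}

```text
time: 4.2
tool_pos: [477.5, 239.1, 349.6]
tcp_rot: [-180.0, 0.0, -30.0]
ft_force: [-0.1, 0.7, -0.0]
finger_gap: 85.4
```

```bash
python3 -c "
from h import *
np.set_printoptions(precision=2,suppress=True)
snap('side','side4');s=sense();print(s['joint_pos'],s['tool_pos'],s['tcp_rot'],s['ft_force'])"
```

```text
[ 21.09  -0.84  99.82   0.02  81.1  141.45] [477.26 239.03 348.52] [179.95   0.07 -30.36] [-1.18 -0.44 -1.04]
```

View pics/side4.png

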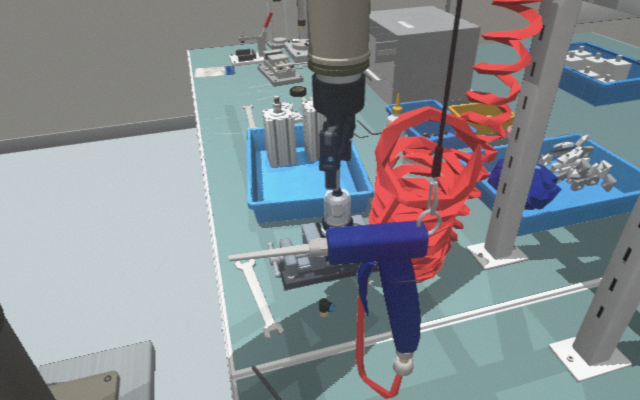

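Run:
```python
from h import *
np.set_printoptions(precision=1,suppress=True)
s=snap('side','side5'); st=sense(); p=st['tool_pos']; print(p,st['ft_force'])
for off in (48,-48):
    for z in (0,100,155): print(off,z,proj(s,p+np.array([-.5*off,-.87*off,-z])))
a=cv2.imread('pics/side5.png')[130:230,290:390];cv2.imwrite('pics/side5z.png',cv2.resize(a,(600,600),interpolation=cv2.INTER_CUBIC))
```

```text
[477.3 238.9 348.9] [-0.3  0.9  0.2]
48 0 [329.8  89.1]
48 100 [330.6 155.5]
48 155 [331.  187.4]
-48 0 [344.5  65.5]
-48 100 [344.1 126.8]
-48 155 [343.9 156.7]
```

View pics/side5z.png

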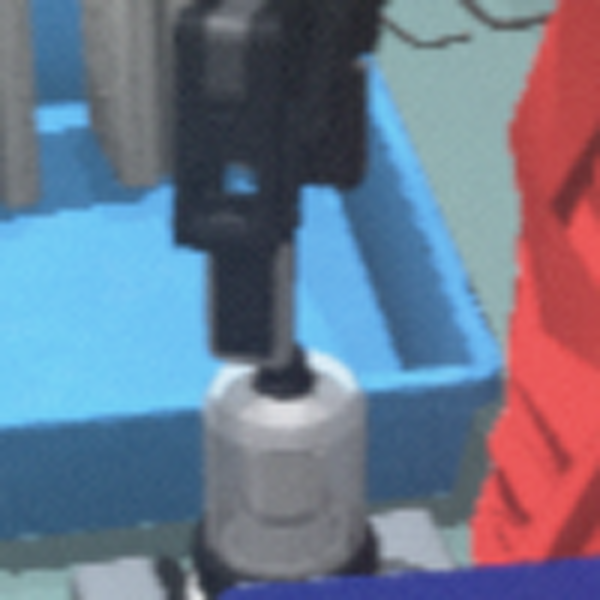

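Request:
{"op": "arm_command", "data": {"plan": [{"jaw": 0,"dx": 0,"dy": 0,"dz": 8,"wx": 0,"wy": 0,"wz": 0},{"jaw": 0,"dx": 0,"dy": 0,"dz": 20,"wx": 0,"wy": 0,"wz": 0},{"jaw": 0,"dx": 0,"dy": 0,"dz": 32,"wx": 0,"wy": 0,"wz": 0},{"jaw": 0,"dx": 0,"dy": 0,"dz": 44,"wx": 0,"wy": 0,"wz": 0},{"jaw": 0,"dx": 0,"dy": 0,"dz": 56,"wx": 0,"wy": 0,"wz": 0},{"jaw": 0,"dx": 0,"dy": 0,"dz": 66,"wx": 0,"wy": 0,"wz": 0},{"jaw": 0,"dx": 0,"dy": 0,"dz": 71.5,"wx": 0,"wy": 0,"wz": 0},{"jaw": 0,"dx": 0,"dy": 0,"dz": 71.5,"wx": 0,"wy": 0,"wz": 0}]}}

```text
time: 5.1
tool_pos: [477.8, 238.1, 277.0]
tcp_rot: [179.9, 0.1, -29.9]
ft_force: [0.3, 1.6, -1.0]
finger_gap: 85.1
```

Request:
{"op": "arm_command", "data": {"plan": [{"jaw": 0.2,"dx": 0,"dy": 0,"dz": 0,"wx": 0,"wy": 0,"wz": 0},{"jaw": 0.3,"dx": 0,"dy": 0,"dz": 0,"wx": 0,"wy": 0,"wz": 0},{"jaw": 0.4,"dx": 0,"dy": 0,"dz": 0,"wx": 0,"wy": 0,"wz": 0},{"jaw": 0.45,"dx": 0,"dy": 0,"dz": 0,"wx": 0,"wy": 0,"wz": 0},{"jaw": 0.5,"dx": 0,"dy": 0,"dz": 0,"wx": 0,"wy": 0,"wz": 0},{"jaw": 0.55,"dx": 0,"dy": 0,"dz": 0,"wx": 0,"wy": 0,"wz": 0},{"jaw": 0.6,"dx": 0,"dy": 0,"dz": 0,"wx": 0,"wy": 0,"wz": 0},{"jaw": 0.6,"dx": 0,"dy": 0,"dz": 0,"wx": 0,"wy": 0,"wz": 0}], "squeeze": 20}}

```text
time: 5.9
tool_pos: [478.3, 238.3, 278.8]
tcp_rot: [-180.0, -0.0, -29.9]
ft_force: [-1.4, -2.4, 5.5]
finger_gap: 46.1
```

```bash
cat > st.py <<'E'
from h import *
np.set_printoptions(precision=2,suppress=True)
s=sense();y=np.radians(s['tcp_rot'][2]);f=s['ft_force']
print('t',s['time'],'pos',s['tool_pos'],'yaw',s['tcp_rot'][2],'j6',s['joint_pos'][5],'F',f,'Fjawy',f@[np.sin(y),-np.cos(y),0],'Fx',f@[np.cos(y),np.sin(y),0],'M',s['wrist_torque'],'gap',s['finger_gap'])
E
python3 st.py
```

```text
t 5.9 pos [478.34 238.27 278.82] yaw -29.918194347710163 j6 140.90595941728913 F [-1.38 -2.38  5.47] Fjawy 2.753376402322756 Fx -0.006623521226271301 M [-0.34  0.25  0.01] gap 46.07235668175143
```

Request:
{"op": "arm_command", "data": {"plan": [{"jaw": 0.6,"dx": 0,"dy": 0.2,"dz": -0.4,"wx": 0,"wy": 0,"wz": 0},{"jaw": 0.6,"dx": 0,"dy": 0.2,"dz": -0.7,"wx": 0,"wy": 0,"wz": 0},{"jaw": 0.6,"dx": 0,"dy": 0.2,"dz": -0.7,"wx": 0,"wy": 0,"wz": 0},{"jaw": 0.6,"dx": 0,"dy": 0.2,"dz": -0.7,"wx": 0,"wy": 0,"wz": 0}]}}

```text
time: 6.3
tool_pos: [478.1, 238.2, 278.8]
tcp_rot: [-180.0, -0.0, -29.9]
ft_force: [2.0, 0.6, 0.8]
finger_gap: 46.1
```

```bash
python3 st.py
```

```text
t 6.3 pos [478.07 238.16 278.82] yaw -29.919976562234186 j6 140.8964695710968 F [1.99 0.61 0.76] Fjawy -1.5183729007275601 Fx 1.4210012719099612 M [-0.   -0.18  0.  ] gap 46.079283378910276
```

Request:
{"op": "arm_command", "data": {"plan": [{"jaw": 0.6,"dx": 0,"dy": 0,"dz": -0.3,"wx": 0,"wy": 0,"wz": 0},{"jaw": 0.6,"dx": 0,"dy": 0,"dz": -0.6,"wx": 0,"wy": 0,"wz": 0},{"jaw": 0.6,"dx": 0,"dy": 0,"dz": -0.6,"wx": 0,"wy": 0,"wz": 0}]}}

```text
time: 6.6
tool_pos: [477.8, 238.0, 279.1]
tcp_rot: [180.0, 0.0, -29.9]
ft_force: [0.7, 0.2, -2.1]
finger_gap: 45.6
```

```bash
python3 st.py
```

```text
t 6.6 pos [477.78 238.03 279.11] yaw -29.918155019009976 j6 140.89424518584124 F [ 0.67  0.18 -2.12] Fjawy -0.4844824067647606 Fx 0.4888073112930899 M [ 0.03 -0.01  0.01] gap 45.62100528076813
```

Request:
{"op": "arm_command", "data": {"plan": [{"jaw": 0.6,"dx": 0,"dy": 0,"dz": -0.3,"wx": 0,"wy": 0,"wz": 0},{"jaw": 0.6,"dx": 0,"dy": 0,"dz": -0.6,"wx": 0,"wy": 0,"wz": 0},{"jaw": 0.6,"dx": 0,"dy": 0,"dz": -0.6,"wx": 0,"wy": 0,"wz": 0}]}}

```text
time: 6.9
tool_pos: [477.8, 238.0, 279.5]
tcp_rot: [180.0, 0.0, -29.9]
ft_force: [0.3, 1.1, -7.5]
finger_gap: 45.9
```

```bash
python3 st.py
```

```text
t 6.9 pos [477.77 238.02 279.45] yaw -29.921511843562378 j6 140.8972792456774 F [ 0.35  1.12 -7.48] Fjawy -1.1426076905617684 Fx -0.2552882245013831 M [ 0.11 -0.23  0.02] gap 45.92179699762393
```

Request:
{"op": "arm_command", "data": {"plan": [{"jaw": 0.6,"dx": 0,"dy": 0,"dz": -0.3,"wx": 0,"wy": 0,"wz": 0},{"jaw": 0.6,"dx": 0,"dy": 0,"dz": -0.6,"wx": 0,"wy": 0,"wz": 0},{"jaw": 0.6,"dx": 0,"dy": 0,"dz": -0.6,"wx": 0,"wy": 0,"wz": 0}]}}

```text
time: 7.2
tool_pos: [477.7, 238.0, 279.6]
tcp_rot: [179.9, 0.0, -29.9]
ft_force: [3.9, 2.6, -16.5]
finger_gap: 45.4
```

```bash
python3 st.py
```

```text
t 7.2 pos [477.72 237.99 279.59] yaw -29.92015867857186 j6 140.89491462696762 F [  3.85   2.57 -16.46] Fjawy -4.146195957476278 Fx 2.060780950042732 M [ 0.47 -0.8  -0.08] gap 45.38029184574008
```

Request:
{"op": "arm_command", "data": {"plan": [{"jaw": 0.6,"dx": 0,"dy": 0,"dz": 1.0,"wx": 0,"wy": 0,"wz": 0},{"jaw": 0.6,"dx": 0,"dy": 0,"dz": 1.0,"wx": 0,"wy": 0,"wz": -0.08},{"jaw": 0.6,"dx": 0,"dy": 0,"dz": 0.9,"wx": 0,"wy": 0,"wz": -0.16},{"jaw": 0.6,"dx": 0,"dy": 0,"dz": 0.9,"wx": 0,"wy": 0,"wz": -0.26},{"jaw": 0.6,"dx": 0,"dy": 0,"dz": 0.8,"wx": 0,"wy": 0,"wz": -0.35},{"jaw": 0.6,"dx": 0,"dy": 0,"dz": 0.8,"wx": 0,"wy": 0,"wz": -0.35}]}}

```text
time: 7.8
tool_pos: [477.8, 238.1, 280.0]
tcp_rot: [180.0, 0.0, -9.8]
ft_force: [-1.1, 0.0, -8.6]
finger_gap: 45.9
```

```bash
python3 st.py
```

```text
t 7.8 pos [477.76 238.1  280.03] yaw -9.77538885183507 j6 120.75672376323321 F [-1.06  0.04 -8.63] Fjawy 0.1388395258079676 Fx -1.0513742836246402 M [0.08 0.16 0.07] gap 45.88001524583209
```

Request:
{"op": "arm_command", "data": {"plan": [{"jaw": 0.6,"dx": 0,"dy": 0,"dz": 0.4,"wx": 0,"wy": 0,"wz": 0},{"jaw": 0.6,"dx": 0,"dy": 0,"dz": 0.4,"wx": 0,"wy": 0,"wz": 0}]}}

```text
time: 8.0
tool_pos: [478.1, 238.1, 280.0]
tcp_rot: [-180.0, -0.0, -10.0]
ft_force: [-1.2, -0.3, -4.5]
finger_gap: 46.0
```

```bash
python3 st.py
```

```text
t 8.0 pos [478.1  238.08 279.97] yaw -9.985749563565372 j6 120.96004322987584 F [-1.24 -0.32 -4.46] Fjawy 0.5266755748910323 Fx -1.1640833763712857 M [-0.    0.28  0.01] gap 45.97518183855175
```

Request:
{"op": "arm_command", "data": {"plan": [{"jaw": 0.6,"dx": 0,"dy": 0,"dz": 0,"wx": 0,"wy": 0,"wz": -0.1},{"jaw": 0.6,"dx": 0,"dy": 0,"dz": 0,"wx": 0,"wy": 0,"wz": -0.2},{"jaw": 0.6,"dx": 0,"dy": 0,"dz": 0,"wx": 0,"wy": 0,"wz": -0.3},{"jaw": 0.6,"dx": 0,"dy": 0,"dz": 0,"wx": 0,"wy": 0,"wz": -0.35},{"jaw": 0.6,"dx": 0,"dy": 0,"dz": 0,"wx": 0,"wy": 0,"wz": -0.35}]}}

```text
time: 8.5
tool_pos: [478.6, 238.1, 280.4]
tcp_rot: [-180.0, -0.1, 10.1]
ft_force: [0.8, 0.5, -3.2]
finger_gap: 45.6
```

```bash
python3 st.py
```

```text
t 8.5 pos [478.58 238.14 280.38] yaw 10.14761507063797 j6 100.81966812526207 F [ 0.8   0.45 -3.2 ] Fjawy -0.3069244476022648 Fx 0.8627258119335588 M [-0.02 -0.09  0.02] gap 45.55854204163146
```

Request:
{"op": "arm_command", "data": {"plan": [{"jaw": 0.6,"dx": 0,"dy": 0,"dz": 0,"wx": 0,"wy": 0,"wz": 0},{"jaw": 0.6,"dx": 0,"dy": 0,"dz": 0,"wx": 0,"wy": 0,"wz": 0},{"jaw": 0.6,"dx": 0,"dy": 0,"dz": 0,"wx": 0,"wy": 0,"wz": 0},{"jaw": 0.6,"dx": 0,"dy": 0,"dz": 0,"wx": 0,"wy": 0,"wz": 0}]}}

```text
time: 8.9
tool_pos: [478.1, 238.1, 279.8]
tcp_rot: [-180.0, -0.0, 10.2]
ft_force: [-0.1, -0.6, -1.3]
finger_gap: 45.7
```

```bash
python3 st.py
```

```text
t 8.9 pos [478.11 238.14 279.75] yaw 10.153388105684455 j6 100.82313496812093 F [-0.13 -0.58 -1.28] Fjawy 0.5535374113456664 Fx -0.2274498281419392 M [-0.01 -0.03 -0.01] gap 45.72865684127457
```

Request:
{"op": "arm_command", "data": {"plan": [{"jaw": 0.6,"dx": 0,"dy": 0,"dz": 0,"wx": 0,"wy": 0,"wz": -0.1},{"jaw": 0.6,"dx": 0,"dy": 0,"dz": 0,"wx": 0,"wy": 0,"wz": -0.2},{"jaw": 0.6,"dx": 0,"dy": 0,"dz": 0,"wx": 0,"wy": 0,"wz": -0.3},{"jaw": 0.6,"dx": 0,"dy": 0,"dz": 0,"wx": 0,"wy": 0,"wz": -0.35},{"jaw": 0.6,"dx": 0,"dy": 0,"dz": 0,"wx": 0,"wy": 0,"wz": -0.35},{"jaw": 0.6,"dx": 0,"dy": 0,"dz": 0,"wx": 0,"wy": 0,"wz": -0.35},{"jaw": 0.6,"dx": 0,"dy": 0,"dz": 0,"wx": 0,"wy": 0,"wz": -0.35}]}}

```text
time: 9.6
tool_pos: [478.2, 238.7, 279.9]
tcp_rot: [-179.9, -0.1, 30.1]
ft_force: [1.4, 5.7, -1.3]
finger_gap: 45.4
```

```bash
python3 st.py
```

```text
t 9.6 pos [478.15 238.67 279.93] yaw 30.128439530124123 j6 80.85755754843146 F [ 1.39  5.68 -1.25] Fjawy -4.218480016445292 Fx 4.054236488490562 M [ 1.05 -0.04 -0.07] gap 45.41924816894804
```

Request:
{"op": "arm_command", "data": {"plan": [{"jaw": 0.6,"dx": 0,"dy": 0,"dz": 0,"wx": 0,"wy": 0,"wz": -0.1},{"jaw": 0.6,"dx": 0,"dy": 0,"dz": 0,"wx": 0,"wy": 0,"wz": -0.2},{"jaw": 0.6,"dx": 0,"dy": 0,"dz": 0,"wx": 0,"wy": 0,"wz": -0.3},{"jaw": 0.6,"dx": 0,"dy": 0,"dz": 0,"wx": 0,"wy": 0,"wz": -0.35},{"jaw": 0.6,"dx": 0,"dy": 0,"dz": 0,"wx": 0,"wy": 0,"wz": -0.35},{"jaw": 0.6,"dx": 0,"dy": 0,"dz": 0,"wx": 0,"wy": 0,"wz": -0.35},{"jaw": 0.6,"dx": 0,"dy": 0,"dz": 0,"wx": 0,"wy": 0,"wz": -0.35}]}}

```text
time: 10.3
tool_pos: [477.9, 239.3, 280.0]
tcp_rot: [-179.9, -0.1, 50.2]
ft_force: [-1.3, 9.1, -0.2]
finger_gap: 45.3
```

```bash
python3 st.py
```

```text
t 10.3 pos [477.88 239.25 279.99] yaw 50.19316877385838 j6 60.8073327888875 F [-1.27  9.11 -0.19] Fjawy -6.806368247804656 Fx 6.1824563887762585 M [ 1.68  0.24 -0.06] gap 45.26055622570496
```

Request:
{"op": "arm_command", "data": {"plan": [{"jaw": 0.35,"dx": 0,"dy": 0,"dz": 0,"wx": 0,"wy": 0,"wz": 0},{"jaw": 0.35,"dx": -0.2,"dy": -1.1,"dz": 0,"wx": 0,"wy": 0,"wz": 0},{"jaw": 0.35,"dx": -0.2,"dy": -1.1,"dz": 0,"wx": 0,"wy": 0,"wz": 0},{"jaw": 0.35,"dx": -0.2,"dy": -1.1,"dz": 0,"wx": 0,"wy": 0,"wz": 0},{"jaw": 0.35,"dx": -0.2,"dy": -1.1,"dz": 0,"wx": 0,"wy": 0,"wz": 0}]}}

```text
time: 10.8
tool_pos: [477.1, 238.5, 279.5]
tcp_rot: [180.0, 0.0, 50.3]
ft_force: [0.4, -0.1, -0.4]
finger_gap: 55.6
```

```bash
python3 st.py
```

```text
t 10.8 pos [477.09 238.48 279.46] yaw 50.27017145084124 j6 60.78620831355882 F [ 0.37 -0.12 -0.41] Fjawy 0.35821766669453786 Fx 0.1452871120546131 M [-0.02 -0.06  0.02] gap 55.55839266661452
```

Request:
{"op": "arm_command", "data": {"plan": [{"jaw": 0.42,"dx": 0,"dy": 0,"dz": 0,"wx": 0,"wy": 0,"wz": 0},{"jaw": 0.5,"dx": 0,"dy": 0,"dz": 0,"wx": 0,"wy": 0,"wz": 0},{"jaw": 0.6,"dx": 0,"dy": 0,"dz": 0,"wx": 0,"wy": 0,"wz": 0},{"jaw": 0.6,"dx": 0,"dy": 0,"dz": 0,"wx": 0,"wy": 0,"wz": 0},{"jaw": 0.6,"dx": 0,"dy": 0,"dz": 0,"wx": 0,"wy": 0,"wz": 0}]}}

```text
time: 11.3
tool_pos: [477.0, 238.7, 279.6]
tcp_rot: [-180.0, 0.0, 50.3]
ft_force: [-2.9, 0.7, 3.6]
finger_gap: 45.9
```

```bash
python3 st.py
```

```text
t 11.3 pos [476.98 238.69 279.62] yaw 50.298437826834316 j6 60.77318561073618 F [-2.93  0.66  3.62] Fjawy -2.675275522666218 Fx -1.3695617665885742 M [0.09 0.5  0.02] gap 45.88366276065437
```

Request:
{"op": "arm_command", "data": {"plan": [{"jaw": 0.6,"dx": 0,"dy": -0.3,"dz": -0.6,"wx": 0,"wy": 0,"wz": 0},{"jaw": 0.6,"dx": 0,"dy": -0.3,"dz": -0.6,"wx": 0,"wy": 0,"wz": 0},{"jaw": 0.6,"dx": 0,"dy": -0.3,"dz": -0.6,"wx": 0,"wy": 0,"wz": 0},{"jaw": 0.6,"dx": 0,"dy": -0.3,"dz": -0.6,"wx": 0,"wy": 0,"wz": 0}]}}

```text
time: 11.7
tool_pos: [476.8, 238.8, 279.9]
tcp_rot: [180.0, 0.0, 50.3]
ft_force: [-1.2, 1.4, -1.3]
finger_gap: 45.9
```

```bash
python3 st.py
```

```text
t 11.7 pos [476.82 238.75 279.86] yaw 50.29061022856943 j6 60.802059143486545 F [-1.22  1.42 -1.33] Fjawy -1.8420153054587258 Fx 0.3162354910580427 M [ 0.1   0.03 -0.01] gap 45.8879673961041
```

Request:
{"op": "arm_command", "data": {"plan": [{"jaw": 0.6,"dx": 0,"dy": 0,"dz": -0.6,"wx": 0,"wy": 0,"wz": 0},{"jaw": 0.6,"dx": 0,"dy": 0,"dz": -0.6,"wx": 0,"wy": 0,"wz": 0},{"jaw": 0.6,"dx": 0,"dy": 0,"dz": -0.6,"wx": 0,"wy": 0,"wz": 0},{"jaw": 0.6,"dx": 0,"dy": 0,"dz": -0.6,"wx": 0,"wy": 0,"wz": 0}]}}

```text
time: 12.1
tool_pos: [476.8, 238.8, 280.7]
tcp_rot: [180.0, 0.0, 50.3]
ft_force: [-0.7, 0.6, -1.4]
finger_gap: 45.4
```

```bash
python3 st.py
```

```text
t 12.1 pos [476.84 238.8  280.68] yaw 50.29194451390523 j6 60.802580465786086 F [-0.7   0.56 -1.39] Fjawy -0.8953567057671756 Fx -0.012502404270578249 M [ 0.01  0.01 -0.03] gap 45.40543602015162
```

Request:
{"op": "arm_command", "data": {"plan": [{"jaw": 0.6,"dx": 0,"dy": 0,"dz": -0.5,"wx": 0,"wy": 0,"wz": 0},{"jaw": 0.6,"dx": 0,"dy": 0,"dz": -0.5,"wx": 0,"wy": 0,"wz": 0},{"jaw": 0.6,"dx": 0,"dy": 0,"dz": -0.5,"wx": 0,"wy": 0,"wz": 0}]}}

```text
time: 12.4
tool_pos: [476.9, 238.8, 281.3]
tcp_rot: [180.0, -0.0, 50.3]
ft_force: [0.4, -0.1, -1.3]
finger_gap: 45.8
```

```bash
python3 st.py
```

```text
t 12.4 pos [476.87 238.82 281.26] yaw 50.29299594136065 j6 60.801256786430464 F [ 0.45 -0.13 -1.26] Fjawy 0.4254369529112848 Fx 0.1907155534815562 M [ 0.03  0.03 -0.02] gap 45.75231467766729
```

Request:
{"op": "arm_command", "data": {"plan": [{"jaw": 0.6,"dx": 0,"dy": 0,"dz": -0.5,"wx": 0,"wy": 0,"wz": 0},{"jaw": 0.6,"dx": 0,"dy": 0,"dz": -0.5,"wx": 0,"wy": 0,"wz": 0},{"jaw": 0.6,"dx": 0,"dy": 0,"dz": -0.5,"wx": 0,"wy": 0,"wz": 0}]}}

```text
time: 12.7
tool_pos: [476.8, 238.8, 281.5]
tcp_rot: [-180.0, 0.0, 50.3]
ft_force: [0.8, 1.1, -5.0]
finger_gap: 45.7
```

```bash
python3 st.py
```

```text
t 12.7 pos [476.79 238.81 281.49] yaw 50.29399551528711 j6 60.80189811063349 F [ 0.8   1.08 -5.01] Fjawy -0.0756958800147235 Fx 1.343726575412393 M [ 0.1  -0.24 -0.03] gap 45.66878542718377
```

Request:
{"op": "arm_command", "data": {"plan": [{"jaw": 0.6,"dx": 0,"dy": 0,"dz": 1.0,"wx": 0,"wy": 0,"wz": -0.06},{"jaw": 0.6,"dx": 0,"dy": 0,"dz": 0.9,"wx": 0,"wy": 0,"wz": -0.18},{"jaw": 0.6,"dx": 0,"dy": 0,"dz": 0.8,"wx": 0,"wy": 0,"wz": -0.3},{"jaw": 0.6,"dx": 0,"dy": 0,"dz": 0.7,"wx": 0,"wy": 0,"wz": -0.42},{"jaw": 0.6,"dx": 0,"dy": 0,"dz": 0.6,"wx": 0,"wy": 0,"wz": -0.54},{"jaw": 0.6,"dx": 0,"dy": 0,"dz": 0.5,"wx": 0,"wy": 0,"wz": -0.66},{"jaw": 0.6,"dx": 0,"dy": 0,"dz": 0.5,"wx": 0,"wy": 0,"wz": -0.7},{"jaw": 0.6,"dx": 0,"dy": 0,"dz": 0.5,"wx": 0,"wy": 0,"wz": -0.7},{"jaw": 0.6,"dx": 0,"dy": 0,"dz": 0.5,"wx": 0,"wy": 0,"wz": -0.7}]}}

```text
time: 13.6
tool_pos: [476.6, 239.2, 281.3]
tcp_rot: [-180.0, -0.0, 90.3]
ft_force: [-3.2, 3.8, -0.6]
finger_gap: 45.7
```

```bash
python3 st.py
```

```text
t 13.6 pos [476.63 239.19 281.34] yaw 90.32259617597008 j6 20.784130125765973 F [-3.2   3.8  -0.62] Fjawy -3.1787220208053735 Fx 3.8172933896743886 M [0.74 0.58 0.02] gap 45.73733272828841
```

Request:
{"op": "arm_command", "data": {"plan": [{"jaw": 0.6,"dx": 0,"dy": 0,"dz": -0.7,"wx": 0,"wy": 0,"wz": 0},{"jaw": 0.6,"dx": 0,"dy": 0,"dz": -0.7,"wx": 0,"wy": 0,"wz": 0},{"jaw": 0.6,"dx": 0,"dy": 0,"dz": -0.7,"wx": 0,"wy": 0,"wz": 0}]}}

```text
time: 13.9
tool_pos: [476.5, 239.1, 281.6]
tcp_rot: [-180.0, -0.0, 90.4]
ft_force: [-3.0, 5.0, -2.5]
finger_gap: 45.7
```

```bash
python3 st.py
```

```text
t 13.9 pos [476.54 239.07 281.65] yaw 90.36172818639989 j6 20.742173136303403 F [-3.    5.05 -2.54] Fjawy -2.9640584735981754 Fx 5.067876680685096 M [ 0.91  0.49 -0.09] gap 45.67187283348873
```

Request:
{"op": "arm_command", "data": {"plan": [{"jaw": 0.6,"dx": 0.4,"dy": -0.25,"dz": -0.6,"wx": 0,"wy": 0,"wz": 0},{"jaw": 0.6,"dx": 0.4,"dy": -0.25,"dz": -0.6,"wx": 0,"wy": 0,"wz": 0},{"jaw": 0.6,"dx": 0.4,"dy": -0.25,"dz": -0.6,"wx": 0,"wy": 0,"wz": 0}]}}

```text
time: 14.2
tool_pos: [476.4, 239.2, 282.3]
tcp_rot: [-180.0, 0.0, 90.4]
ft_force: [-2.8, 3.3, -3.4]
finger_gap: 45.6
```

```bash
python3 st.py
```

```text
t 14.2 pos [476.42 239.19 282.26] yaw 90.38498576279684 j6 20.75829291403088 F [-2.75  3.35 -3.41] Fjawy -2.7274779847591537 Fx 3.367518242184842 M [ 0.62  0.42 -0.04] gap 45.6470560694517
```

Request:
{"op": "arm_command", "data": {"plan": [{"jaw": 0.6,"dx": 0,"dy": 0,"dz": -0.5,"wx": 0,"wy": 0,"wz": 0},{"jaw": 0.6,"dx": 0,"dy": 0,"dz": -0.5,"wx": 0,"wy": 0,"wz": 0},{"jaw": 0.6,"dx": 0,"dy": 0,"dz": -0.5,"wx": 0,"wy": 0,"wz": 0}]}}

```text
time: 14.5
tool_pos: [476.4, 239.2, 282.7]
tcp_rot: [-180.0, 0.0, 90.4]
ft_force: [-2.7, 3.6, -5.1]
finger_gap: 45.8
```

```bash
python3 st.py
```

```text
t 14.5 pos [476.42 239.16 282.72] yaw 90.39860248299368 j6 20.74506202210932 F [-2.68  3.59 -5.06] Fjawy -2.657519336447366 Fx 3.6051555725570696 M [ 0.68  0.43 -0.01] gap 45.82734240113055
```

Request:
{"op": "arm_command", "data": {"plan": [{"jaw": 0.6,"dx": 0.2,"dy": -0.2,"dz": 1.0,"wx": 0,"wy": 0,"wz": -0.05},{"jaw": 0.6,"dx": 0.2,"dy": -0.2,"dz": 0.9,"wx": 0,"wy": 0,"wz": -0.15},{"jaw": 0.6,"dx": 0.2,"dy": -0.2,"dz": 0.7,"wx": 0,"wy": 0,"wz": -0.27},{"jaw": 0.6,"dx": 0.2,"dy": -0.2,"dz": 0.5,"wx": 0,"wy": 0,"wz": -0.39},{"jaw": 0.6,"dx": 0.2,"dy": -0.2,"dz": 0.3,"wx": 0,"wy": 0,"wz": -0.51},{"jaw": 0.6,"dx": 0.2,"dy": -0.2,"dz": 0.1,"wx": 0,"wy": 0,"wz": -0.63},{"jaw": 0.6,"dx": 0.2,"dy": -0.2,"dz": -0.1,"wx": 0,"wy": 0,"wz": -0.75},{"jaw": 0.6,"dx": 0.2,"dy": -0.2,"dz": -0.3,"wx": 0,"wy": 0,"wz": -0.87},{"jaw": 0.6,"dx": 0.2,"dy": -0.2,"dz": -0.5,"wx": 0,"wy": 0,"wz": -0.99},{"jaw": 0.6,"dx": 0.2,"dy": -0.2,"dz": -0.6,"wx": 0,"wy": 0,"wz": -1.05},{"jaw": 0.6,"dx": 0.2,"dy": -0.2,"dz": -0.6,"wx": 0,"wy": 0,"wz": -1.05}]}}

```text
time: 15.6
tool_pos: [476.0, 239.6, 283.7]
tcp_rot: [-180.0, -0.1, 150.7]
ft_force: [-5.1, 4.5, -1.1]
finger_gap: 45.9
```

```bash
python3 st.py
```

```text
t 15.6 pos [475.99 239.63 283.69] yaw 150.6993337142868 j6 -39.51625146903542 F [-5.07  4.46 -1.09] Fjawy 1.4069223139497198 Fx 6.603156682346503 M [ 0.74  1.03 -0.05] gap 45.930038067419936
```

Request:
{"op": "arm_command", "data": {"plan": [{"jaw": 0.6,"dx": 0.3,"dy": -0.1,"dz": 0,"wx": 0,"wy": 0,"wz": -0.05},{"jaw": 0.6,"dx": 0.5,"dy": -0.1,"dz": -0.1,"wx": 0,"wy": 0,"wz": -0.15},{"jaw": 0.6,"dx": 0.6,"dy": -0.1,"dz": -0.3,"wx": 0,"wy": 0,"wz": -0.27},{"jaw": 0.6,"dx": 0.6,"dy": -0.1,"dz": -0.5,"wx": 0,"wy": 0,"wz": -0.39},{"jaw": 0.6,"dx": 0.6,"dy": -0.2,"dz": -0.7,"wx": 0,"wy": 0,"wz": -0.51},{"jaw": 0.6,"dx": 0.6,"dy": -0.2,"dz": -0.9,"wx": 0,"wy": 0,"wz": -0.63},{"jaw": 0.6,"dx": 0.6,"dy": -0.2,"dz": -1.1,"wx": 0,"wy": 0,"wz": -0.75},{"jaw": 0.6,"dx": 0.6,"dy": -0.2,"dz": -1.3,"wx": 0,"wy": 0,"wz": -0.87},{"jaw": 0.6,"dx": 0.6,"dy": -0.2,"dz": -1.4,"wx": 0,"wy": 0,"wz": -0.92},{"jaw": 0.6,"dx": 0.6,"dy": -0.2,"dz": -1.4,"wx": 0,"wy": 0,"wz": -0.92}]}}

```text
time: 16.6
tool_pos: [475.6, 239.1, 285.0]
tcp_rot: [-180.0, -0.1, -156.7]
ft_force: [-4.0, -0.2, -1.8]
finger_gap: 45.9
```

```bash
python3 st.py
```

```text
t 16.6 pos [475.64 239.11 285.02] yaw -156.69802080613798 j6 -92.1011396304337 F [-3.99 -0.23 -1.85] Fjawy 1.3677362282186594 Fx 3.7568180553165607 M [-0.16  0.82 -0.04] gap 45.934520809043775
```

Request:
{"op": "arm_command", "data": {"plan": [{"jaw": 0.6,"dx": 0.2,"dy": 0,"dz": 0,"wx": 0,"wy": 0,"wz": -0.05},{"jaw": 0.6,"dx": 0.3,"dy": 0,"dz": -0.2,"wx": 0,"wy": 0,"wz": -0.15},{"jaw": 0.6,"dx": 0.3,"dy": 0,"dz": -0.4,"wx": 0,"wy": 0,"wz": -0.27},{"jaw": 0.6,"dx": 0.3,"dy": 0,"dz": -0.6,"wx": 0,"wy": 0,"wz": -0.39},{"jaw": 0.6,"dx": 0.3,"dy": 0,"dz": -0.8,"wx": 0,"wy": 0,"wz": -0.51},{"jaw": 0.6,"dx": 0.3,"dy": 0,"dz": -1.0,"wx": 0,"wy": 0,"wz": -0.63},{"jaw": 0.6,"dx": 0.3,"dy": 0,"dz": -1.2,"wx": 0,"wy": 0,"wz": -0.75},{"jaw": 0.6,"dx": 0.3,"dy": 0,"dz": -1.3,"wx": 0,"wy": 0,"wz": -0.84},{"jaw": 0.6,"dx": 0.3,"dy": 0,"dz": -1.3,"wx": 0,"wy": 0,"wz": -0.84},{"jaw": 0.6,"dx": 0.3,"dy": 0,"dz": -1.3,"wx": 0,"wy": 0,"wz": -0.84}]}}

```text
time: 17.6
tool_pos: [475.7, 239.0, 286.5]
tcp_rot: [-180.0, -0.0, -108.8]
ft_force: [-2.6, -2.9, -0.9]
finger_gap: 45.7
```

```bash
python3 st.py
```

```text
t 17.6 pos [475.7  239.03 286.45] yaw -108.82592745757105 j6 -139.9765543274833 F [-2.63 -2.94 -0.88] Fjawy 1.5374871723179768 Fx 3.6273836087885174 M [-0.49  0.32  0.01] gap 45.70395624503349
```

Request:
{"op": "arm_command", "data": {"plan": [{"jaw": 0.6,"dx": 0,"dy": 0,"dz": 0.3,"wx": 0,"wy": 0,"wz": 0},{"jaw": 0.6,"dx": 0,"dy": 0,"dz": 0.5,"wx": 0,"wy": 0,"wz": 0},{"jaw": 0.5,"dx": 0,"dy": 0,"dz": 0.5,"wx": 0,"wy": 0,"wz": 0},{"jaw": 0.3,"dx": 0,"dy": -0.5,"dz": 0.5,"wx": 0,"wy": 0,"wz": 0},{"jaw": 0.2,"dx": 0,"dy": -0.5,"dz": 0.5,"wx": 0,"wy": 0,"wz": 0},{"jaw": 0.2,"dx": 0,"dy": -0.5,"dz": 0.5,"wx": 0,"wy": 0,"wz": 0.07},{"jaw": 0.2,"dx": 0,"dy": -0.5,"dz": 0.5,"wx": 0,"wy": 0,"wz": 0.2},{"jaw": 0.2,"dx": 0,"dy": -0.5,"dz": 0.5,"wx": 0,"wy": 0,"wz": 0.34},{"jaw": 0.2,"dx": 0,"dy": -0.5,"dz": 0.5,"wx": 0,"wy": 0,"wz": 0.48},{"jaw": 0.2,"dx": 0,"dy": -0.5,"dz": 0.5,"wx": 0,"wy": 0,"wz": 0.62},{"jaw": 0.2,"dx": 0,"dy": -0.5,"dz": 0.5,"wx": 0,"wy": 0,"wz": 0.76},{"jaw": 0.2,"dx": 0,"dy": -0.5,"dz": 0.5,"wx": 0,"wy": 0,"wz": 0.9}]}}

```text
time: 18.8
tool_pos: [476.2, 239.6, 286.1]
tcp_rot: [180.0, 0.1, -160.5]
ft_force: [-0.2, 0.2, 0.5]
finger_gap: 68.2
```

```bash
python3 st.py; python3 -c "
from h import *
snap('side','side6')
a=cv2.imread('pics/side6.png')[130:230,290:390];cv2.imwrite('pics/side6z.png',cv2.resize(a,(600,600),interpolation=cv2.INTER_CUBIC))"
```

```text
t 18.8 pos [476.22 239.58 286.15] yaw -160.5026298988858 j6 -88.31807187467852 F [-0.21  0.15  0.48] Fjawy 0.2140078486666461 Fx 0.14952611403875005 M [-0.04  0.04 -0.01] gap 68.2274021151317
```

View pics/side6z.png

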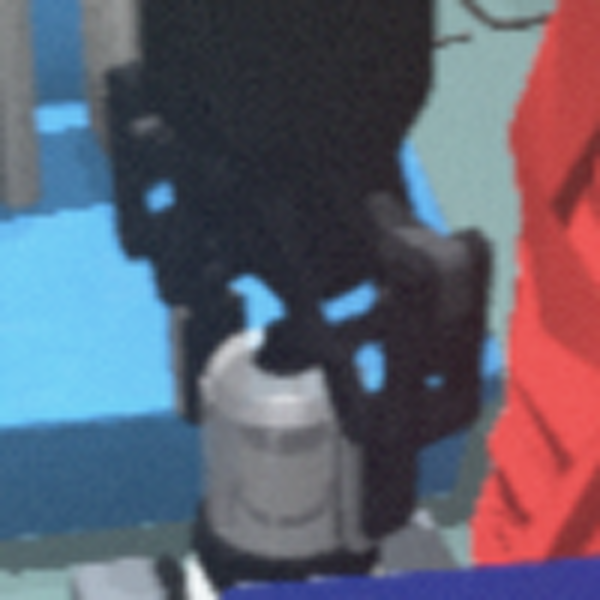

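Request:
{"op": "arm_command", "data": {"plan": [{"jaw": 0.2,"dx": 0,"dy": 0,"dz": 0,"wx": 0,"wy": 0,"wz": 0.14},{"jaw": 0.2,"dx": 0,"dy": 0,"dz": 0,"wx": 0,"wy": 0,"wz": 0.28},{"jaw": 0.2,"dx": 0,"dy": 0,"dz": 0,"wx": 0,"wy": 0,"wz": 0.42},{"jaw": 0.2,"dx": 0,"dy": 0,"dz": 0,"wx": 0,"wy": 0,"wz": 0.56},{"jaw": 0.2,"dx": 0,"dy": 0,"dz": 0,"wx": 0,"wy": 0,"wz": 0.7},{"jaw": 0.2,"dx": 0,"dy": 0,"dz": 0,"wx": 0,"wy": 0,"wz": 0.84},{"jaw": 0.2,"dx": 0,"dy": 0,"dz": 0,"wx": 0,"wy": 0,"wz": 0.98},{"jaw": 0.2,"dx": 0,"dy": 0,"dz": 0,"wx": 0,"wy": 0,"wz": 1.12},{"jaw": 0.2,"dx": 0,"dy": 0,"dz": 0,"wx": 0,"wy": 0,"wz": 1.26},{"jaw": 0.2,"dx": 0,"dy": 0,"dz": 0,"wx": 0,"wy": 0,"wz": 1.4},{"jaw": 0.2,"dx": 0,"dy": 0,"dz": 0,"wx": 0,"wy": 0,"wz": 1.54},{"jaw": 0.2,"dx": 0,"dy": 0,"dz": 0,"wx": 0,"wy": 0,"wz": 1.68}]}}

```text
time: 20.05
tool_pos: [476.2, 239.5, 286.1]
tcp_rot: [179.9, -0.0, 103.4]
ft_force: [-0.5, 1.1, 1.0]
finger_gap: 68.6
```

Request:
{"op": "arm_command", "data": {"plan": [{"jaw": 0.2,"dx": 0,"dy": 0,"dz": 0,"wx": 0,"wy": 0,"wz": 0.14},{"jaw": 0.2,"dx": 0,"dy": 0,"dz": 0,"wx": 0,"wy": 0,"wz": 0.28},{"jaw": 0.2,"dx": 0,"dy": 0,"dz": 0,"wx": 0,"wy": 0,"wz": 0.42},{"jaw": 0.2,"dx": 0,"dy": 0,"dz": 0,"wx": 0,"wy": 0,"wz": 0.56},{"jaw": 0.2,"dx": 0,"dy": 0,"dz": 0,"wx": 0,"wy": 0,"wz": 0.7},{"jaw": 0.2,"dx": 0,"dy": 0,"dz": 0,"wx": 0,"wy": 0,"wz": 0.84},{"jaw": 0.2,"dx": 0,"dy": 0,"dz": 0,"wx": 0,"wy": 0,"wz": 0.98},{"jaw": 0.2,"dx": 0,"dy": 0,"dz": 0,"wx": 0,"wy": 0,"wz": 1.12},{"jaw": 0.2,"dx": 0,"dy": 0,"dz": 0,"wx": 0,"wy": 0,"wz": 1.26},{"jaw": 0.2,"dx": 0,"dy": 0,"dz": 0,"wx": 0,"wy": 0,"wz": 1.4},{"jaw": 0.2,"dx": 0,"dy": 0,"dz": 0,"wx": 0,"wy": 0,"wz": 1.54},{"jaw": 0.2,"dx": 0,"dy": 0,"dz": 0,"wx": 0,"wy": 0,"wz": 1.68}]}}

```text
time: 21.25
tool_pos: [476.2, 239.5, 286.1]
tcp_rot: [-180.0, -0.1, 7.2]
ft_force: [-0.0, -0.7, -0.1]
finger_gap: 68.5
```

Request:
{"op": "arm_command", "data": {"plan": [{"jaw": 0.2,"dx": 0,"dy": 0,"dz": 0,"wx": 0,"wy": 0,"wz": 0.14},{"jaw": 0.2,"dx": 0,"dy": 0,"dz": 0,"wx": 0,"wy": 0,"wz": 0.28},{"jaw": 0.2,"dx": 0,"dy": 0,"dz": 0,"wx": 0,"wy": 0,"wz": 0.42},{"jaw": 0.2,"dx": 0,"dy": 0,"dz": 0,"wx": 0,"wy": 0,"wz": 0.5},{"jaw": 0.2,"dx": 0,"dy": 0,"dz": 0,"wx": 0,"wy": 0,"wz": 0.5},{"jaw": 0.2,"dx": 0,"dy": 0,"dz": 0,"wx": 0,"wy": 0,"wz": 0.5}]}}

```text
time: 21.85
tool_pos: [476.1, 239.4, 286.0]
tcp_rot: [-180.0, -0.0, -21.1]
ft_force: [0.4, -0.4, 0.8]
finger_gap: 68.1
```

```bash
python3 st.py
```

```text
t 21.85 pos [476.08 239.41 285.96] yaw -21.086695173660992 j6 132.26427060424672 F [ 0.44 -0.39  0.76] Fjawy 0.20291120224520068 Fx 0.5520084238582788 M [-0.03 -0.01 -0.03] gap 68.13584556025653
```

Request:
{"op": "arm_command", "data": {"plan": [{"jaw": 0.35,"dx": 0,"dy": 0,"dz": 0,"wx": 0,"wy": 0,"wz": 0},{"jaw": 0.4,"dx": 0,"dy": 0,"dz": 0,"wx": 0,"wy": 0,"wz": 0},{"jaw": 0.45,"dx": 0,"dy": 0,"dz": 0,"wx": 0,"wy": 0,"wz": 0},{"jaw": 0.52,"dx": 0,"dy": 0,"dz": 0,"wx": 0,"wy": 0,"wz": 0},{"jaw": 0.6,"dx": 0,"dy": 0,"dz": 0,"wx": 0,"wy": 0,"wz": 0},{"jaw": 0.6,"dx": 0,"dy": 0,"dz": 0,"wx": 0,"wy": 0,"wz": 0},{"jaw": 0.6,"dx": 0,"dy": 0,"dz": 0,"wx": 0,"wy": 0,"wz": 0}]}}

```text
time: 22.55
tool_pos: [476.0, 239.3, 286.0]
tcp_rot: [-180.0, -0.0, -21.3]
ft_force: [-0.4, 1.1, 2.4]
finger_gap: 45.3
```

```bash
python3 st.py
```

```text
t 22.55 pos [476.02 239.34 285.98] yaw -21.31863499592582 j6 132.49473291297917 F [-0.38  1.06  2.42] Fjawy -0.8527231913988834 Fx -0.7419414236394706 M [0.09 0.11 0.05] gap 45.30252157690107
```

Request:
{"op": "arm_command", "data": {"plan": [{"jaw": 0.6,"dx": 0,"dy": 0,"dz": -0.8,"wx": 0,"wy": 0,"wz": 0},{"jaw": 0.6,"dx": 0,"dy": 0,"dz": -0.8,"wx": 0,"wy": 0,"wz": 0},{"jaw": 0.6,"dx": 0,"dy": 0,"dz": -0.8,"wx": 0,"wy": 0,"wz": 0},{"jaw": 0.6,"dx": 0,"dy": 0,"dz": -0.8,"wx": 0,"wy": 0,"wz": 0}]}}

```text
time: 22.95
tool_pos: [475.8, 239.2, 286.2]
tcp_rot: [180.0, 0.0, -21.3]
ft_force: [-0.3, 0.2, -1.1]
finger_gap: 45.8
```

```bash
python3 st.py
```

```text
t 22.95 pos [475.83 239.17 286.25] yaw -21.32677137952717 j6 132.49849771960575 F [-0.34  0.21 -1.09] Fjawy -0.07010925018561873 Fx -0.39266393559207546 M [-0.02  0.05  0.03] gap 45.78314879123416
```

Request:
{"op": "arm_command", "data": {"plan": [{"jaw": 0.6,"dx": 0,"dy": 0,"dz": -0.1,"wx": 0,"wy": 0,"wz": -0.05},{"jaw": 0.6,"dx": 0,"dy": 0,"dz": -0.3,"wx": 0,"wy": 0,"wz": -0.15},{"jaw": 0.6,"dx": 0,"dy": 0,"dz": -0.5,"wx": 0,"wy": 0,"wz": -0.27},{"jaw": 0.6,"dx": 0,"dy": 0,"dz": -0.7,"wx": 0,"wy": 0,"wz": -0.39},{"jaw": 0.6,"dx": 0,"dy": 0,"dz": -0.9,"wx": 0,"wy": 0,"wz": -0.51},{"jaw": 0.6,"dx": 0,"dy": 0,"dz": -1.1,"wx": 0,"wy": 0,"wz": -0.63},{"jaw": 0.6,"dx": 0,"dy": 0,"dz": -1.3,"wx": 0,"wy": 0,"wz": -0.75},{"jaw": 0.6,"dx": 0,"dy": 0,"dz": -1.5,"wx": 0,"wy": 0,"wz": -0.87},{"jaw": 0.6,"dx": 0,"dy": 0,"dz": -1.7,"wx": 0,"wy": 0,"wz": -0.99},{"jaw": 0.6,"dx": 0,"dy": 0,"dz": -1.8,"wx": 0,"wy": 0,"wz": -1.05},{"jaw": 0.6,"dx": 0,"dy": 0,"dz": -1.8,"wx": 0,"wy": 0,"wz": -1.05}]}}

```text
time: 24.05
tool_pos: [475.9, 239.2, 288.3]
tcp_rot: [-180.0, 0.0, 38.9]
ft_force: [0.3, -0.3, -1.4]
finger_gap: 45.7
```

```bash
python3 st.py
```

```text
t 24.05 pos [475.89 239.23 288.25] yaw 38.884187619505376 j6 72.28941499498998 F [ 0.34 -0.34 -1.35] Fjawy 0.4808714350346962 Fx 0.04682242290420052 M [ 0.03 -0.01  0.04] gap 45.69786338736237
```

Turned 341° so far with almost no force on the thread. Another 60°.

Request:
{"op": "arm_command", "data": {"plan": [{"jaw": 0.6,"dx": 0,"dy": 0,"dz": -0.1,"wx": 0,"wy": 0,"wz": -0.05},{"jaw": 0.6,"dx": 0,"dy": 0,"dz": -0.3,"wx": 0,"wy": 0,"wz": -0.15},{"jaw": 0.6,"dx": 0,"dy": 0,"dz": -0.5,"wx": 0,"wy": 0,"wz": -0.27},{"jaw": 0.6,"dx": 0,"dy": 0,"dz": -0.7,"wx": 0,"wy": 0,"wz": -0.39},{"jaw": 0.6,"dx": 0,"dy": 0,"dz": -0.9,"wx": 0,"wy": 0,"wz": -0.51},{"jaw": 0.6,"dx": 0,"dy": 0,"dz": -1.1,"wx": 0,"wy": 0,"wz": -0.63},{"jaw": 0.6,"dx": 0,"dy": 0,"dz": -1.3,"wx": 0,"wy": 0,"wz": -0.75},{"jaw": 0.6,"dx": 0,"dy": 0,"dz": -1.5,"wx": 0,"wy": 0,"wz": -0.87},{"jaw": 0.6,"dx": 0,"dy": 0,"dz": -1.6,"wx": 0,"wy": 0,"wz": -0.99},{"jaw": 0.6,"dx": 0,"dy": 0,"dz": -1.7,"wx": 0,"wy": 0,"wz": -1.05},{"jaw": 0.6,"dx": 0,"dy": 0,"dz": -1.7,"wx": 0,"wy": 0,"wz": -1.05}]}}

```text
time: 25.15
tool_pos: [475.9, 239.3, 290.0]
tcp_rot: [-180.0, 0.0, 98.9]
ft_force: [0.1, -0.1, -2.3]
finger_gap: 45.6
```

```bash
python3 st.py
```

```text
t 25.15 pos [475.92 239.26 290.01] yaw 98.93711949908163 j6 12.237616074399977 F [ 0.1  -0.11 -2.26] Fjawy 0.08357063485683236 Fx -0.12354161595460665 M [-0.02  0.01 -0.04] gap 45.58232684546256
```

Request:
{"op": "arm_command", "data": {"plan": [{"jaw": 0.6,"dx": 0,"dy": 0,"dz": 0,"wx": 0,"wy": 0,"wz": -0.05},{"jaw": 0.6,"dx": 0,"dy": 0,"dz": -0.2,"wx": 0,"wy": 0,"wz": -0.15},{"jaw": 0.6,"dx": 0,"dy": 0,"dz": -0.4,"wx": 0,"wy": 0,"wz": -0.27},{"jaw": 0.6,"dx": 0,"dy": 0,"dz": -0.6,"wx": 0,"wy": 0,"wz": -0.39},{"jaw": 0.6,"dx": 0,"dy": 0,"dz": -0.8,"wx": 0,"wy": 0,"wz": -0.51},{"jaw": 0.6,"dx": 0,"dy": 0,"dz": -1.0,"wx": 0,"wy": 0,"wz": -0.63},{"jaw": 0.6,"dx": 0,"dy": 0,"dz": -1.2,"wx": 0,"wy": 0,"wz": -0.75},{"jaw": 0.6,"dx": 0,"dy": 0,"dz": -1.4,"wx": 0,"wy": 0,"wz": -0.87},{"jaw": 0.6,"dx": 0,"dy": 0,"dz": -1.5,"wx": 0,"wy": 0,"wz": -0.99},{"jaw": 0.6,"dx": 0,"dy": 0,"dz": -1.6,"wx": 0,"wy": 0,"wz": -1.05},{"jaw": 0.6,"dx": 0,"dy": 0,"dz": -1.6,"wx": 0,"wy": 0,"wz": -1.05}]}}

```text
time: 26.25
tool_pos: [475.9, 239.2, 291.6]
tcp_rot: [-180.0, -0.0, 159.0]
ft_force: [-0.4, 0.3, -1.4]
finger_gap: 45.9
```

```bash
python3 st.py
```

```text
t 26.25 pos [475.93 239.24 291.63] yaw 159.02929017666236 j6 -47.85513604734034 F [-0.36  0.31 -1.39] Fjawy 0.15458395170100425 Fx 0.44895602806906676 M [-0.03  0.02  0.03] gap 45.85367873265782
```

Request:
{"op": "arm_command", "data": {"plan": [{"jaw": 0.6,"dx": 0,"dy": 0,"dz": 0,"wx": 0,"wy": 0,"wz": -0.05},{"jaw": 0.6,"dx": 0,"dy": 0,"dz": -0.2,"wx": 0,"wy": 0,"wz": -0.15},{"jaw": 0.6,"dx": 0,"dy": 0,"dz": -0.4,"wx": 0,"wy": 0,"wz": -0.27},{"jaw": 0.6,"dx": 0,"dy": 0,"dz": -0.6,"wx": 0,"wy": 0,"wz": -0.39},{"jaw": 0.6,"dx": 0,"dy": 0,"dz": -0.8,"wx": 0,"wy": 0,"wz": -0.51},{"jaw": 0.6,"dx": 0,"dy": 0,"dz": -1.0,"wx": 0,"wy": 0,"wz": -0.63},{"jaw": 0.6,"dx": 0,"dy": 0,"dz": -1.2,"wx": 0,"wy": 0,"wz": -0.75},{"jaw": 0.6,"dx": 0,"dy": 0,"dz": -1.4,"wx": 0,"wy": 0,"wz": -0.87},{"jaw": 0.6,"dx": 0,"dy": 0,"dz": -1.5,"wx": 0,"wy": 0,"wz": -0.98},{"jaw": 0.6,"dx": 0,"dy": 0,"dz": -1.5,"wx": 0,"wy": 0,"wz": -0.98}]}}

```text
time: 27.25
tool_pos: [475.9, 239.3, 293.2]
tcp_rot: [-180.0, -0.0, -144.8]
ft_force: [0.0, 0.3, -2.2]
finger_gap: 45.7
```

```bash
python3 st.py
```

```text
t 27.25 pos [475.94 239.26 293.19] yaw -144.81085940741477 j6 -104.01509489130689 F [ 0.04  0.33 -2.18] Fjawy 0.24833715625096822 Fx -0.21930002982126673 M [-0.01  0.03  0.01] gap 45.65379756890278
```

Request:
{"op": "arm_command", "data": {"plan": [{"jaw": 0.6,"dx": 0,"dy": 0,"dz": -0.5,"wx": 0,"wy": 0,"wz": -0.06},{"jaw": 0.6,"dx": 0,"dy": 0,"dz": -1.0,"wx": 0,"wy": 0,"wz": -0.12},{"jaw": 0.6,"dx": 0,"dy": 0,"dz": -1.5,"wx": 0,"wy": 0,"wz": -0.18},{"jaw": 0.6,"dx": 0,"dy": 0,"dz": -1.5,"wx": 0,"wy": 0,"wz": -0.2},{"jaw": 0.6,"dx": 0,"dy": 0,"dz": -1.5,"wx": 0,"wy": 0,"wz": -0.2}]}}

```text
time: 27.75
tool_pos: [476.0, 239.3, 294.7]
tcp_rot: [180.0, -0.0, -133.5]
ft_force: [-0.0, 0.2, -3.1]
finger_gap: 45.5
```

```bash
python3 st.py
```

```text
t 27.75 pos [475.95 239.26 294.66] yaw -133.4626071624926 j6 -115.36413928597233 F [-0.02  0.19 -3.14] Fjawy 0.14492484674037942 Fx -0.12975774302163848 M [ 0.04  0.02 -0.06] gap 45.53395332193978
```

Request:
{"op": "arm_command", "data": {"plan": [{"jaw": 0.6,"dx": 0,"dy": 0,"dz": -0.5,"wx": 0,"wy": 0,"wz": 0},{"jaw": 0.6,"dx": 0,"dy": 0,"dz": -1.0,"wx": 0,"wy": 0,"wz": 0},{"jaw": 0.6,"dx": 0,"dy": 0,"dz": -1.0,"wx": 0,"wy": 0,"wz": 0},{"jaw": 0.6,"dx": 0,"dy": 0,"dz": -1.0,"wx": 0,"wy": 0,"wz": 0}]}}

```text
time: 28.15
tool_pos: [476.0, 239.3, 295.7]
tcp_rot: [-180.0, 0.0, -133.3]
ft_force: [0.3, 0.9, -2.2]
finger_gap: 45.5
```

```bash
python3 st.py
```

```text
t 28.15 pos [475.97 239.27 295.73] yaw -133.27298674652923 j6 -115.55375022618836 F [ 0.26  0.89 -2.24] Fjawy 0.42434554450649187 Fx -0.8259409599774639 M [-0.04  0.05  0.05] gap 45.48304693956415
```

Free at 528°, with only the bowl's weight on the wrist. Lifting straight up.

Request:
{"op": "arm_command", "data": {"plan": [{"jaw": 0.6,"dx": 0,"dy": 0,"dz": -1.5,"wx": 0,"wy": 0,"wz": 0},{"jaw": 0.6,"dx": 0,"dy": 0,"dz": -4,"wx": 0,"wy": 0,"wz": 0},{"jaw": 0.6,"dx": 0,"dy": 0,"dz": -7,"wx": 0,"wy": 0,"wz": 0},{"jaw": 0.6,"dx": 0,"dy": 0,"dz": -11,"wx": 0,"wy": 0,"wz": 0},{"jaw": 0.6,"dx": 0,"dy": 0,"dz": -15,"wx": 0,"wy": 0,"wz": 0},{"jaw": 0.6,"dx": 0,"dy": 0,"dz": -20,"wx": 0,"wy": 0,"wz": 0},{"jaw": 0.6,"dx": 0,"dy": 0,"dz": -24,"wx": 0,"wy": 0,"wz": 0},{"jaw": 0.6,"dx": 0,"dy": 0,"dz": -27,"wx": 0,"wy": 0,"wz": 0},{"jaw": 0.6,"dx": 0,"dy": 0,"dz": -28,"wx": 0,"wy": 0,"wz": 0}]}}

```text
time: 29.05
tool_pos: [476.1, 239.3, 324.3]
tcp_rot: [-180.0, 0.0, -133.2]
ft_force: [-0.2, 0.1, -0.9]
finger_gap: 45.9
```

```bash
python3 st.py
```

```text
t 29.05 pos [476.08 239.33 324.28] yaw -133.231622696248 j6 -115.59301949290223 F [-0.24  0.09 -0.91] Fjawy 0.23178419526175947 Fx 0.09733919065987706 M [0.04 0.01 0.01] gap 45.85911460562201
```

Request:
{"op": "arm_command", "data": {"plan": [{"jaw": 0.6,"dx": 0,"dy": 0,"dz": -2,"wx": 0,"wy": 0,"wz": 0},{"jaw": 0.6,"dx": 0,"dy": 0,"dz": -6,"wx": 0,"wy": 0,"wz": 0},{"jaw": 0.6,"dx": 0,"dy": 0,"dz": -12,"wx": 0,"wy": 0,"wz": 0},{"jaw": 0.6,"dx": 0,"dy": 0,"dz": -18,"wx": 0,"wy": 0,"wz": 0},{"jaw": 0.6,"dx": 0,"dy": 0,"dz": -24,"wx": 0,"wy": 0,"wz": 0},{"jaw": 0.6,"dx": 0,"dy": 0,"dz": -30,"wx": 0,"wy": 0,"wz": 0},{"jaw": 0.6,"dx": 0,"dy": 0,"dz": -36,"wx": 0,"wy": 0,"wz": 0},{"jaw": 0.6,"dx": 0,"dy": 0,"dz": -42,"wx": 0,"wy": 0,"wz": 0},{"jaw": 0.6,"dx": 0,"dy": 0,"dz": -48,"wx": 0,"wy": 0,"wz": 0},{"jaw": 0.6,"dx": 0,"dy": 0,"dz": -53,"wx": 0,"wy": 0,"wz": 0},{"jaw": 0.6,"dx": 0,"dy": 0,"dz": -55,"wx": 0,"wy": 0,"wz": 0},{"jaw": 0.6,"dx": 0,"dy": 0,"dz": -55,"wx": 0,"wy": 0,"wz": 0}]}}

```text
time: 30.25
tool_pos: [476.0, 239.3, 379.1]
tcp_rot: [-180.0, 0.0, -133.2]
ft_force: [-0.1, 1.4, -1.2]
finger_gap: 45.6
```

```bash
python3 st.py
python3 - <<'E'
from h import *
np.set_printoptions(precision=1,suppress=True)
S={c:snap(c,c+'7') for c in('side','top')}
t=S['top']
for c in S: print(c,[(x['pixel'],x['score']) for x in pinpoint(c,'tray_floor')[:1]])
a=cv2.imread('pics/side7.png')[100:250,240:400];cv2.imwrite('pics/side7z.png',cv2.resize(a,(640,600),interpolation=cv2.INTER_CUBIC))
E
```

```text
t 30.25 pos [476.03 239.31 379.08] yaw -133.2343186973444 j6 -115.59097187528845 F [-0.12  1.42 -1.22] Fjawy 1.0555294100421877 Fx -0.9503952820063714 M [ 0.03  0.   -0.05] gap 45.60129714913049
side [([302.3, 177.6], 0.75)]
top [([246.4, 211.3], 0.69)]
```

View pics/side7z.png

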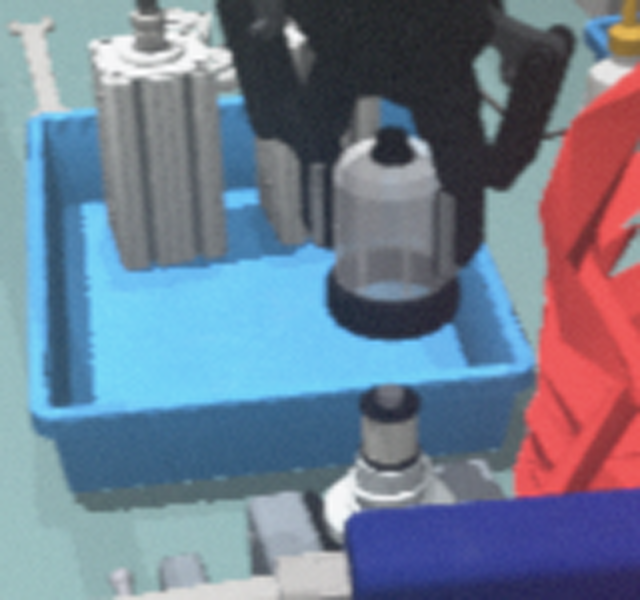

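The picture shows the bowl upright in the jaws (mouth ring at about 393,310 in the zoom). The bare element stands clear below it at about (390,430), intact and upright. Now across to the tray's free end.

Request:
{"op": "arm_command", "data": {"plan": [{"jaw": 0.6,"dx": -3,"dy": 3,"dz": 0,"wx": 0,"wy": 0,"wz": 0},{"jaw": 0.6,"dx": -10,"dy": 9,"dz": 0,"wx": 0,"wy": 0,"wz": 0},{"jaw": 0.6,"dx": -21,"dy": 19,"dz": 0,"wx": 0,"wy": 0,"wz": 0},{"jaw": 0.6,"dx": -37,"dy": 34,"dz": 0,"wx": 0,"wy": 0,"wz": 0},{"jaw": 0.6,"dx": -56,"dy": 52,"dz": 0,"wx": 0,"wy": 0,"wz": 0},{"jaw": 0.6,"dx": -76,"dy": 70,"dz": 0,"wx": 0,"wy": 0,"wz": 0},{"jaw": 0.6,"dx": -96,"dy": 88,"dz": 0,"wx": 0,"wy": 0,"wz": 0},{"jaw": 0.6,"dx": -115,"dy": 106,"dz": 0,"wx": 0,"wy": 0,"wz": 0},{"jaw": 0.6,"dx": -133,"dy": 122,"dz": 0,"wx": 0,"wy": 0,"wz": 0},{"jaw": 0.6,"dx": -147,"dy": 135,"dz": 0,"wx": 0,"wy": 0,"wz": 0},{"jaw": 0.6,"dx": -154,"dy": 142,"dz": 0,"wx": 0,"wy": 0,"wz": 0},{"jaw": 0.6,"dx": -156,"dy": 144,"dz": 0,"wx": 0,"wy": 0,"wz": 0}]}}

```text
time: 31.65
tool_pos: [477.3, 453.2, 378.2]
tcp_rot: [180.0, -0.0, -133.1]
ft_force: [0.3, 0.2, -2.2]
finger_gap: 45.8
```

```bash
python3 st.py
python3 - <<'E'
from h import *
np.set_printoptions(precision=1,suppress=True)
S={c:snap(c,c+'8') for c in('side','top')}
E
```

```text
t 31.65 pos [477.27 453.17 378.17] yaw -133.13826006460678 j6 -97.81155322475253 F [ 0.31  0.2  -2.18] Fjawy -0.09158785749723614 Fx -0.35796098084067063 M [-0.04  0.02  0.  ] gap 45.82757862802093
```

View pics/side8.png

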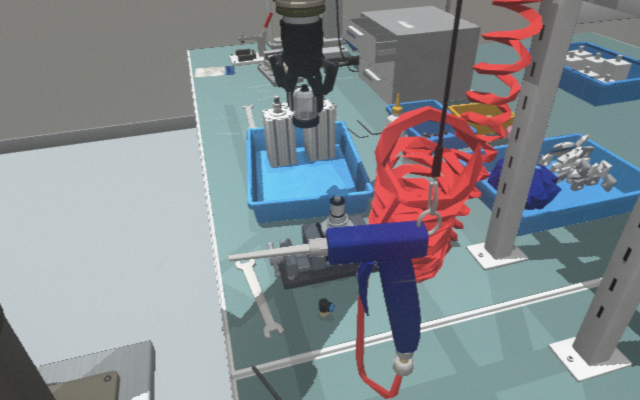

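View pics/top8.png

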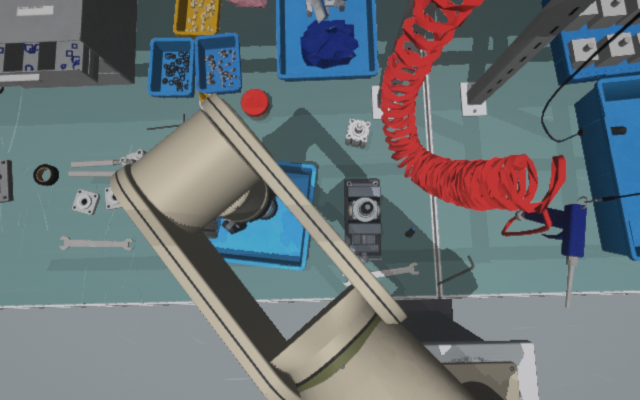

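Request:
{"op": "arm_command", "data": {"plan": [{"jaw": 0.6,"dx": 0,"dy": 0,"dz": 4,"wx": 0,"wy": 0,"wz": 0},{"jaw": 0.6,"dx": 0,"dy": 0,"dz": 14,"wx": 0,"wy": 0,"wz": 0},{"jaw": 0.6,"dx": 0,"dy": 0,"dz": 30,"wx": 0,"wy": 0,"wz": 0},{"jaw": 0.6,"dx": 0,"dy": 0,"dz": 50,"wx": 0,"wy": 0,"wz": 0},{"jaw": 0.6,"dx": 0,"dy": 0,"dz": 70,"wx": 0,"wy": 0,"wz": 0},{"jaw": 0.6,"dx": 0,"dy": 0,"dz": 90,"wx": 0,"wy": 0,"wz": 0},{"jaw": 0.6,"dx": 0,"dy": 0,"dz": 110,"wx": 0,"wy": 0,"wz": 0},{"jaw": 0.6,"dx": 0,"dy": 0,"dz": 130,"wx": 0,"wy": 0,"wz": 0},{"jaw": 0.6,"dx": 0,"dy": 0,"dz": 146,"wx": 0,"wy": 0,"wz": 0},{"jaw": 0.6,"dx": 0,"dy": 0,"dz": 158,"wx": 0,"wy": 0,"wz": 0},{"jaw": 0.6,"dx": 0,"dy": 0,"dz": 167,"wx": 0,"wy": 0,"wz": 0},{"jaw": 0.6,"dx": 0,"dy": 0,"dz": 171,"wx": 0,"wy": 0,"wz": 0}]}}

```text
time: 32.95
tool_pos: [477.7, 451.3, 206.6]
tcp_rot: [180.0, -0.1, -133.2]
ft_force: [-0.1, -1.4, -1.3]
finger_gap: 45.3
```

Request:
{"op": "arm_command", "data": {"plan": [{"jaw": 0.6,"dx": 0,"dy": 0,"dz": 1,"wx": 0,"wy": 0,"wz": 0},{"jaw": 0.6,"dx": 0,"dy": 0,"dz": 3,"wx": 0,"wy": 0,"wz": 0},{"jaw": 0.6,"dx": 0,"dy": 0,"dz": 5,"wx": 0,"wy": 0,"wz": 0},{"jaw": 0.6,"dx": 0,"dy": 0,"dz": 6,"wx": 0,"wy": 0,"wz": 0},{"jaw": 0.6,"dx": 0,"dy": 0,"dz": 6,"wx": 0,"wy": 0,"wz": 0},{"jaw": 0.6,"dx": 0,"dy": 0,"dz": 6,"wx": 0,"wy": 0,"wz": 0}]}}

```text
time: 33.55
tool_pos: [477.9, 451.6, 201.9]
tcp_rot: [-180.0, 0.0, -133.2]
ft_force: [0.2, 0.3, -1.1]
finger_gap: 46.0
```

```bash
python3 st.py
python3 - <<'E'
from h import *
S=snap('side','side9')
a=cv2.imread('pics/side9.png')[90:230,230:390];cv2.imwrite('pics/side9z.png',cv2.resize(a,(640,560),interpolation=cv2.INTER_CUBIC))
E
```

```text
t 33.55 pos [477.94 451.61 201.89] yaw -133.2347422353782 j6 -97.85375120814146 F [ 0.25  0.29 -1.07] Fjawy 0.014303760197752091 Fx -0.3789814285351312 M [-0.02 -0.02  0.  ] gap 46.0359535340831
```

View pics/side9z.png

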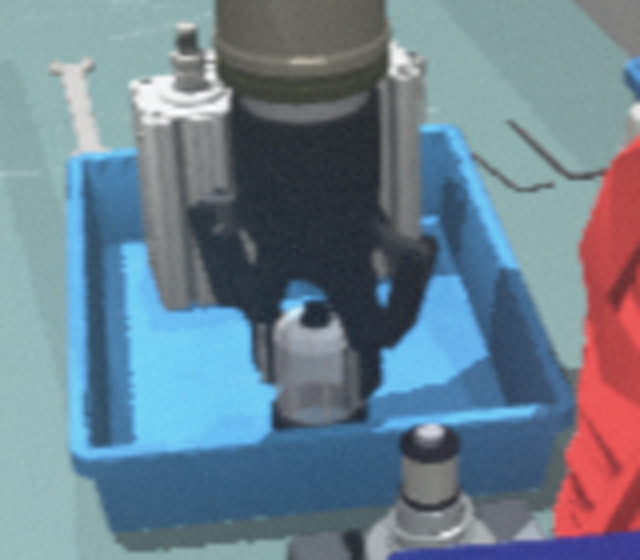

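The bowl hangs just above the floor of the free end, clear of the walls. I'll creep down from here until it touches.

Request:
{"op": "arm_command", "data": {"plan": [{"jaw": 0.6,"dx": 0,"dy": 0,"dz": 0.7,"wx": 0,"wy": 0,"wz": 0},{"jaw": 0.6,"dx": 0,"dy": 0,"dz": 1.4,"wx": 0,"wy": 0,"wz": 0},{"jaw": 0.6,"dx": 0,"dy": 0,"dz": 2.0,"wx": 0,"wy": 0,"wz": 0},{"jaw": 0.6,"dx": 0,"dy": 0,"dz": 2.0,"wx": 0,"wy": 0,"wz": 0}]}}

```text
time: 34.0
tool_pos: [477.8, 451.5, 199.5]
tcp_rot: [180.0, -0.0, -133.2]
ft_force: [0.0, -0.7, -1.4]
finger_gap: 46.2
```

Request:
{"op": "arm_command", "data": {"plan": [{"jaw": 0.6,"dx": 0,"dy": 0,"dz": 0.5,"wx": 0,"wy": 0,"wz": 0},{"jaw": 0.6,"dx": 0,"dy": 0,"dz": 1.0,"wx": 0,"wy": 0,"wz": 0},{"jaw": 0.6,"dx": 0,"dy": 0,"dz": 1.0,"wx": 0,"wy": 0,"wz": 0},{"jaw": 0.6,"dx": 0,"dy": 0,"dz": 1.0,"wx": 0,"wy": 0,"wz": 0}]}}

```text
time: 34.4
tool_pos: [477.9, 451.6, 198.7]
tcp_rot: [-180.0, 0.0, -133.2]
ft_force: [0.3, 0.4, -0.9]
finger_gap: 45.7
```

```bash
python3 st.py
```

```text
t 34.4 pos [477.9  451.57 198.7 ] yaw -133.23390160028296 j6 -97.85465892888314 F [ 0.28  0.37 -0.87] Fjawy 0.055018652666200624 Fx -0.4615247452869736 M [-0.    0.    0.04] gap 45.737347435971735
```

Request:
{"op": "arm_command", "data": {"plan": [{"jaw": 0.6,"dx": 0,"dy": 0,"dz": 0.4,"wx": 0,"wy": 0,"wz": 0},{"jaw": 0.6,"dx": 0,"dy": 0,"dz": 0.7,"wx": 0,"wy": 0,"wz": 0},{"jaw": 0.6,"dx": 0,"dy": 0,"dz": 0.7,"wx": 0,"wy": 0,"wz": 0}]}}

```text
time: 34.7
tool_pos: [477.9, 451.6, 198.7]
tcp_rot: [-180.0, 0.0, -133.2]
ft_force: [-2.5, -1.7, 4.7]
finger_gap: 45.7
```

Request:
{"op": "arm_command", "data": {"plan": [{"jaw": 0.6,"dx": 0,"dy": 0,"dz": 0.4,"wx": 0,"wy": 0,"wz": 0},{"jaw": 0.6,"dx": 0,"dy": 0,"dz": 0.6,"wx": 0,"wy": 0,"wz": 0},{"jaw": 0.6,"dx": 0,"dy": 0,"dz": 0.6,"wx": 0,"wy": 0,"wz": 0}]}}

```text
time: 35.0
tool_pos: [477.9, 451.6, 198.6]
tcp_rot: [-180.0, 0.0, -133.2]
ft_force: [-4.8, -3.9, 9.2]
finger_gap: 45.4
```

```bash
python3 st.py
```

```text
t 35.0 pos [477.94 451.62 198.62] yaw -133.23022185729297 j6 -97.85545062548701 F [-4.79 -3.93  9.19] Fjawy 0.7960839493763543 Fx 6.142508054532166 M [-0.65  0.75 -0.  ] gap 45.40775602201828
```

Floor contact at tool z ≈ 198.65. I'll ease the load off, release, and back away upward.

Request:
{"op": "arm_command", "data": {"plan": [{"jaw": 0.6,"dx": 0,"dy": 0,"dz": -0.6,"wx": 0,"wy": 0,"wz": 0},{"jaw": 0.6,"dx": 0,"dy": 0,"dz": -0.9,"wx": 0,"wy": 0,"wz": 0},{"jaw": 0.6,"dx": 0,"dy": 0,"dz": -0.9,"wx": 0,"wy": 0,"wz": 0},{"jaw": 0.45,"dx": 0,"dy": 0,"dz": -0.9,"wx": 0,"wy": 0,"wz": 0},{"jaw": 0.35,"dx": 0,"dy": 0,"dz": -0.9,"wx": 0,"wy": 0,"wz": 0},{"jaw": 0.2,"dx": 0,"dy": 0,"dz": -0.9,"wx": 0,"wy": 0,"wz": 0},{"jaw": 0.05,"dx": 0,"dy": 0,"dz": -0.9,"wx": 0,"wy": 0,"wz": 0},{"jaw": 0,"dx": 0,"dy": 0,"dz": -0.9,"wx": 0,"wy": 0,"wz": 0},{"jaw": 0,"dx": 0,"dy": 0,"dz": -0.9,"wx": 0,"wy": 0,"wz": 0}]}}

```text
time: 35.9
tool_pos: [477.9, 451.6, 198.2]
tcp_rot: [180.0, -0.0, -133.2]
ft_force: [-1.0, -0.5, -0.7]
finger_gap: 85.5
```

```bash
python3 st.py
python3 - <<'E'
from h import *
S=snap('side','side10')
a=cv2.imread('pics/side10.png')[90:230,230:390];cv2.imwrite('pics/side10z.png',cv2.resize(a,(640,560),interpolation=cv2.INTER_CUBIC))
E
```

```text
t 35.9 pos [477.9  451.56 198.23] yaw -133.23293742443192 j6 -97.8567444350032 F [-0.99 -0.54 -0.75] Fjawy 0.3478416050793241 Fx 1.071210579273685 M [-0.03 -0.05 -0.01] gap 85.5221019459412
```

View pics/side10z.png

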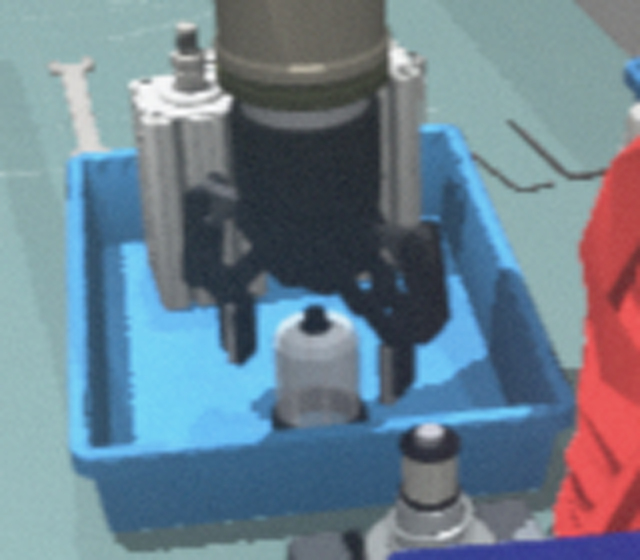

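The bowl stands upright at about (315,375) with the fingers open on both sides. Now straight up, then away.

Request:
{"op": "arm_command", "data": {"plan": [{"jaw": 0,"dx": 0,"dy": 0,"dz": -4,"wx": 0,"wy": 0,"wz": 0},{"jaw": 0,"dx": 0,"dy": 0,"dz": -14,"wx": 0,"wy": 0,"wz": 0},{"jaw": 0,"dx": 0,"dy": 0,"dz": -30,"wx": 0,"wy": 0,"wz": 0},{"jaw": 0,"dx": 0,"dy": 0,"dz": -50,"wx": 0,"wy": 0,"wz": 0},{"jaw": 0,"dx": 0,"dy": 0,"dz": -70,"wx": 0,"wy": 0,"wz": 0},{"jaw": 0,"dx": 0,"dy": 0,"dz": -95,"wx": 0,"wy": 0,"wz": 0},{"jaw": 0,"dx": 0,"dy": 0,"dz": -120,"wx": 0,"wy": 0,"wz": 0},{"jaw": 0,"dx": 0,"dy": 0,"dz": -145,"wx": 0,"wy": 0,"wz": 0},{"jaw": 0,"dx": 0,"dy": 0,"dz": -170,"wx": 0,"wy": 0,"wz": 0},{"jaw": 0,"dx": 0,"dy": 0,"dz": -190,"wx": 0,"wy": 0,"wz": 0},{"jaw": 0,"dx": 0,"dy": 0,"dz": -200,"wx": 0,"wy": 0,"wz": 0},{"jaw": 0,"dx": 0,"dy": 0,"dz": -200,"wx": 0,"wy": 0,"wz": 0}]}}

```text
time: 37.15
tool_pos: [478.2, 451.8, 401.6]
tcp_rot: [-180.0, 0.3, -133.2]
ft_force: [-0.3, 0.5, -0.2]
finger_gap: 85.4
```

```bash
python3 st.py
python3 - <<'E'
from h import *
np.set_printoptions(precision=1,suppress=True)
S={c:snap(c,c+'11') for c in('side','top')}
s=S['side']
r=pinpoint('side','bowl_mid');print([(x['pixel'],x['score'],atz(s,x['pixel'],41.5)) for x in r[:2]])
a=cv2.imread('pics/side11.png');cv2.imwrite('pics/side11z.png',cv2.resize(a[90:290,220:400],(540,600),interpolation=cv2.INTER_CUBIC))
E
```

```text
t 37.15 pos [478.21 451.79 401.63] yaw -133.23425220609968 j6 -97.85602417169147 F [-0.29  0.52 -0.19] Fjawy 0.5652234534278758 Fx -0.18220194154023414 M [ 0.03  0.01 -0.02] gap 85.36852996293456
[([311.0, 182.1], 0.72, array([484.3, 453.7,  41.5]))]
```

View pics/side11z.png

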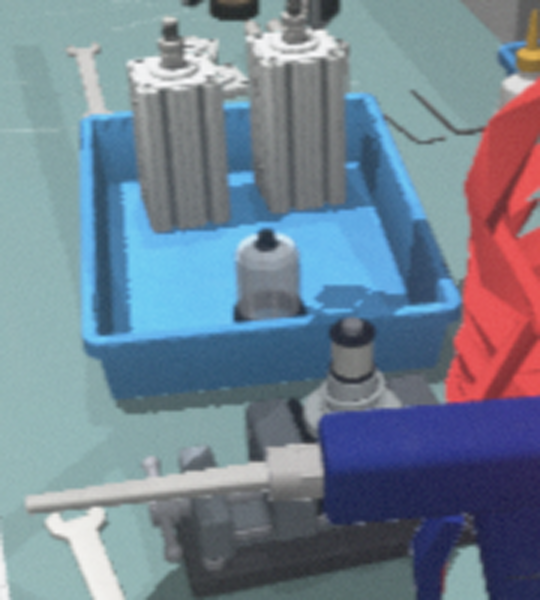

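View pics/top11.png

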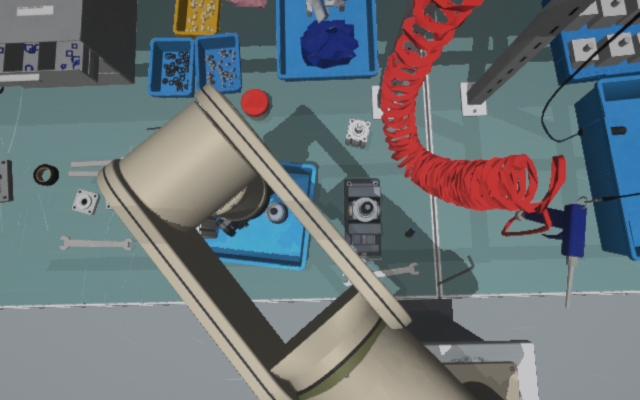

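The side picture shows the bowl upright, mouth down in the free end at about (265,285) in the zoom. The element stands at about (352,355), and the gripper is far above. The top view shows the vise, fitting, spanner and small cylinder where they were. Handing in.

```bash
python3 -c "
from bench import *
print(hand_in())"
```

```text
the job is handed in; nothing more can be done
None
```

The clear bowl is unscrewed from the filter and stands mouth down in the free end of the blue tray. I handed in at about 37 s of the 72 s allowed; no verdict came back.

- **Unscrewing:** The bowl turned about 530° counter-clockwise at a 20 N grip. I followed the rise I felt, about 10 mm per turn. Along the thread axis I read at most about 16 N, when feeling for the upper end of the play at the start.
- **Re-grips:** I let go and gripped again twice. The first re-grip was because my grip was about 1 mm off the bowl's axis and the sideways force had reached 9 N. The second was because the last joint was near its limit. The final part of the turn ran with almost no sideways force.
- **Lifting:** The bowl came free with only its weight on the wrist and went straight up over the element. I felt no contact with the element, and it looks intact and upright in the pictures.
- **Placing:** I lowered the bowl until it touched the tray floor, pressing about 9 N at most. I then eased the load off, opened the jaws and moved about 200 mm straight up.

**Last checks:**
- The side view shows the bowl standing upright, and the wrist force reads about zero.
- The other things look unmoved by eye; I did not measure them again.
- The network put the bowl at (484, 454) mm in x, y, about 6 mm in x from where the arm released it at (478, 452). This is well inside the free end either way.
- My first move call was refused for missing fields, and nothing moved.

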